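# Set up the tiered cheese stand

## Task

The tiered stand in the middle of the counter sags on its left side. First push the wooden wedge, thin end first, under the middle of that edge until it jams tight and the stand is level. Then slide the cold plate fully home into the slot on the stand's board, next set the tray down over all four posts onto their shoulders, and last stand upright on the tray every grey cheese brick that is at the front between the whole wheels and the tray (the row farther back stays), leaving the halves on the whole wheels where they are.

Things in the scene. Friction and masses are not known exactly. Their poses are not given: they have to be found in the camera images.
- rack_lip (a point): Middle of the lower edge of the stand's sagging left side, on its board's underside; as found 7 mm above the deck, level 14 mm. Axes turn with the board: +y out of that edge, away from the stand; x along the edge; z up. Push the wedge in along -y at x = 0 to -40 mm, clear of the slicer's slab. Board: wood, 200 (x) x 190 (y) x 16 mm, hinged to an anchor 180 mm from this edge; feet at x = +-80 mm.
- rack (a joint): Angle of the stand's hinge (rad): -0.04 sagging as found, 0 level, where the hinge meets a stop, so the wedge jams. The stand rests on the wedge (about 8 N at the edge, unloaded) and friction holds the wedge in. Pushing takes roughly 10 N and rises steeply once jammed.
- rack_slot (a point): Where the centre of the cold plate's underside lies when home, on the board's upper face. Axes as rack_lip; slot open to +y. Two runners along y, 114 mm apart inside, y = -70 to +43 mm from here, with lips (4 mm thick) reaching 8 mm in over the plate, 16 mm above the board; flared side mouths out to y = +67; a stop at y = -65; bare board out to y = +105.
- rack_seat (a point): Middle of the four posts at the height of their shoulders, on which the tray's underside rests (80 mm above the deck, 50 mm above the board's upper face). Axes as rack_lip. Posts at x = +-85, y = +-75 mm from here: 20 mm thick up to the shoulder, then 12 mm pins, straight for 24 mm, tapering to a 4 mm tip 38 mm above the shoulder.
- wedge: Loose wooden wedge, 90 mm long (x), 40 mm wide (y), flat below, rising evenly from 4 mm thick at its thin end (x = +45 mm) to 22 mm at its thick end (x = -45 mm). Origin: centre of its underside. It jams with about 50 mm of its length under the edge. Can be held across its 40 mm sides near the thick end.
- cold_plate: Loose flat aluminium cold plate, 110 mm wide (x), 130 mm long (y from -65 to +65 mm), 12 mm thick, its leading end at -y slightly narrowed. At the other end, centred at y = +57 mm, an upright grip 64 mm wide (x), 10 mm thick (y), its top 40 mm above the plate's underside. Origin: centre of its underside. 0.4 kg.
- tray: Loose wooden tray, 200 mm (x) by 180 mm (y), plate 10 mm thick with a low rim whose top is 19 mm above the underside; four corner holes 15 mm wide at x = +-85, y = +-75 mm. In the middle a lifting bridge along x: a bar 76 mm long, 12 mm thick (y), from 41 to 55 mm above the underside, on two legs. Origin: centre of its underside; the two ways round are equal. 0.5 kg.
- brick_0: Loose grey cheese brick, a truncated pyramid with a base of 57 mm (x) by 63 mm (y), 53 mm tall, its sides leaning in upwards. Origin: centre of its underside. 0.16 kg. Can be held low across either pair of sides. May be absent.
- brick_1: Like brick_0, 56 mm tall. May be absent.
- brick_2: Like brick_0, 57 mm tall. May be absent.
- brick_3: Like brick_0, 54 mm tall. May be absent.
- half_wheel_0: Bystander: half cheese wheel, 75 x 146 x 36 mm, lying on a whole wheel (about 150 mm wide, 30 mm tall) right of the stand. Leave it.
- half_wheel_1: Bystander: as half_wheel_0, farther back. Leave it.
- wire_slicer: Fixed bystander: marble wire slicer, its bow swung up. Origin on the deck; slab from x = -76 to +110, y = -98 to +106 mm of it, its top 26 mm above the deck; the raised bow stands along its far side. Keep fingers clear of it when working at the stand's left edge.

How it is judged:
On the way, in this order (a step that is already met when the one before it is completed fails the run):
1. the wedge is jammed under the left edge, the stand is level and the wedge let go (value of joint rack above -0.007 rad and x of wedge in the frame of rack_lip between -0.06 and 0.06 m and y of wedge in the frame of rack_lip between -0.04 and 0.02 m and angle between the x axis of wedge and the y axis of rack_lip, either way round below 0.35 rad and contact force between the fingers and wedge below 0.3 N), for 0.4 s.
2. the cold plate is fully home in its slot and let go (x of cold_plate in the frame of rack_slot between -0.005 and 0.005 m and y of cold_plate in the frame of rack_slot between -0.006 and 0.006 m and z of cold_plate in the frame of rack_slot between -0.005 and 0.005 m and angle between the y axis of cold_plate and the y axis of rack_slot, either way round below 0.06 rad and contact force between the fingers and cold_plate below 0.3 N and value of joint rack above -0.007 rad), for 0.3 s.
3. the tray sits over all four posts on their shoulders and is let go (x of tray in the frame of rack_seat between -0.005 and 0.005 m and y of tray in the frame of rack_seat between -0.005 and 0.005 m and z of tray in the frame of rack_seat between -0.004 and 0.004 m and angle between the z axis of tray and the z axis of rack_seat, either way round below 0.03 rad and contact force between the fingers and tray below 0.3 N and value of joint rack above -0.007 rad), for 0.3 s.
At the end, for the whole second after the job is handed in: Stand level (hinge within 0.007 rad of its stop), wedge still under its left edge; cold plate within 6 mm of home; tray on all four shoulders (within 4 mm in height, parallel to the board); every brick present upright, at rest, flat on the tray's floor (value of joint rack above -0.007 rad and x of wedge in the frame of rack_lip between -0.06 and 0.06 m and y of wedge in the frame of rack_lip between -0.04 and 0.02 m and angle between the x axis of wedge and the y axis of rack_lip, either way round below 0.35 rad and x of cold_plate in the frame of rack_slot between -0.005 and 0.005 m and y of cold_plate in the frame of rack_slot between -0.006 and 0.006 m and z of cold_plate in the frame of rack_slot between -0.005 and 0.005 m and angle between the y axis of cold_plate and the y axis of rack_slot, either way round below 0.06 rad and x of tray in the frame of rack_seat between -0.005 and 0.005 m and y of tray in the frame of rack_seat between -0.005 and 0.005 m and z of tray in the frame of rack_seat between -0.004 and 0.004 m and angle between the z axis of tray and the z axis of rack_seat, either way round below 0.03 rad and x of brick_0 in the frame of tray between -0.09 and 0.09 m and y of brick_0 in the frame of tray between -0.08 and 0.08 m and z of brick_0 in the frame of tray between 0.005 and 0.018 m and angle between each of brick_0, brick_1, brick_2, brick_3's own z axis and vertical below 0.12 rad and linear speed of each of brick_0, brick_1, brick_2, brick_3 below 0.02 m/s and x of brick_1 in the frame of tray between -0.09 and 0.09 m and y of brick_1 in the frame of tray between -0.08 and 0.08 m and z of brick_1 in the frame of tray between 0.005 and 0.018 m and x of brick_2 in the frame of tray between -0.09 and 0.09 m and y of brick_2 in the frame of tray between -0.08 and 0.08 m and z of brick_2 in the frame of tray between 0.005 and 0.018 m and x of brick_3 in the frame of tray between -0.09 and 0.09 m and y of brick_3 in the frame of tray between -0.08 and 0.08 m and z of brick_3 in the frame of tray between 0.005 and 0.018 m); the robot touches nothing.
It fails at once if a cheese half on the whole wheels was shifted by more than 30 mm (distance of any of half_wheel_0, half_wheel_1 from where it was at the start of the episode above 0.03 m).
Of brick_0, brick_1, brick_2, brick_3 only 2 to 4 are there at a start; the rules pass over those that are not, and their reading is None.
At some moment in a run one of brick_0, brick_1, brick_2, brick_3 may be knocked a few centimetres aside while the robot is not near it.
It also fails if it takes over 210 s, if anything falls off the work surface, if the arm or the gripper's body presses on something with over 40 N, if the wrist force passes 120 N, or if a joint passes its speed limit or range.

## Robot

A 6-joint arm with a two-finger parallel gripper is mounted at the origin on a cart in front of the work surface, level with it; the furniture and walls round the work are solid. World frame = base frame: x ahead of the robot, y to its left, z up, the work surface at z = 0. Lengths are in m, angles in rad, forces in N, time in s.
With the tool pointing down it reaches from about 0.35 to 0.775 m from the base axis. Payload 7.3 kg.
Tool frame: the origin (TCP) lies on the centre line of the jaws, within the pads' length; the fingertips stand 17 mm ahead of it and the grasp point (between the pads) lies 2 mm behind it (robot.tip_extent is the distance from the TCP to the fingertips, in m); z points along the fingers, y is the line along which they close (so a half turn about z gives the same grasp; the last joint's range is limited). The gripper opens to 92 mm and grips with 3 to 60 N. Pads are 19 mm wide; open, the fingers measure 130 mm over their backs; the gripper's body (75 mm by 190 mm) begins 47 mm behind the grasp point.
Start: joints at [-1.292, 0.342, 1.524, -0, 1.275, -0.146], TCP at [0.216, -0.478, 0.218] pointing down, gripper open.
Joint ranges: [-2.53, 2.53], [-0.77, 2.02], [0.04, 2.7], [-1, 4.14], [0.28, 2.66], [-3.11, 3.11]. Speed limits (rad/s): [2.57, 2.57, 3.14, 3.14, 3.14, 3.14].

## Interface

Orientations are given as [roll, pitch, yaw] about the fixed x, y, z axes, in that order (R = Rz(yaw) Ry(pitch) Rx(roll)).
In Python, from cell import robot gives the robot as it stands.
- The arm moves only by the tool step_arm, never from a script. Its argument "motion" is a list of rows, each a list of 2 entries, a list of its own where there are three numbers: the shift along the tool's x, y, z in units of 60 mm (1.0 is 60 mm), then the turn about the tool's z in rad. In form: [[[x, y, z], spin], ...]. A call has 1 to 10 rows; each row is the pose to reach, as a shift and turn from the pose commanded when the call began, along the tool's axes at that moment; what a row does not reach only later rows make up. A row lasts 1/8 s, in which the tool goes at most 62.5 mm and 10.7 degrees, less where a joint would pass 70% of its speed; a pose out of reach is approached as far as the arm can. A call with a gripper value outside its range is refused whole. "hand" is the closure in counts, from 0 (fully open) to 255 (shut), set as the call begins (left out, the last holds). The fingers move at their own pace and stop on an object; "squeeze" is the grip in N (left out, the last holds). Time passes only in rows, so rows that repeat a pose let the fingers close. It gives the time, the measured TCP pose, the force, the opening and the grip force at its end, in the units of the state.
- robot.observe(): the state, without advancing time (a new reading comes with each control period).
- robot.read_camera(name): name is "side" or "top"; returns a dict with "pixels" (384x512x3 uint8, red, green, blue), "intrinsics" (3x3 intrinsics, pixels), "xyz" and "rotation" of the camera in the world. Camera axes: x right, y up, looking along -z (the intrinsics and any distortion apply to the point x, -y, -z); pixel columns grow to the right and rows downward; lengths in m; the calibration is good to about 2 mm. A picture is of the moment at which its call begins. There is no depth.
- robot.hand_in(): hands the job in; it is judged then, once.
The state is a dict: "time": time; "qpos": joint angles; "qvel": joint speeds; "joint_efforts": joint torques, N m; "tool_pos": TCP position; "tool_rot": TCP orientation; "contact_force": force on the tool from outside, world axes, zero at the start; "torque": the same for the moment, N m; "opening": finger opening in m; "grip_force": force on a finger pad.
Only numpy, scipy, OpenCV 4.12 (cv2) and the standard library are available. Lean on these libraries where they do the work, as an engineer would, in place of code of your own. Each camera call takes 0.05 s, during which the arm holds its last target. There are 200 camera calls.

## Working session

There is one attempt and no reset: what is moved stays moved. The work goes in short steps, Python scripts to look and compute and a tool call to move; the robot and the scene stay as the last step left them, time stands still between calls to the robot, and variables do not carry over. Pictures are saved under pics/ and viewed, at most 15 in all, crops included, and the job is handed in when it is done.

Besides the shell and the picture viewer there is one more tool, called after "Request:" by a JSON object that holds its "api" and its "payload". step_arm: Moves the arm, as the interface text tells. Its arguments: {"type":"object","properties":{"motion":{"type":"array"},"hand":{"type":"number"},"squeeze":{"type":"number"}},"required":["motion"]}

```bash
mkdir -p pics; ls; cat > h.py <<'E'
import numpy as np, cv2
from cell import robot
def cam(n,save=None):
    c=robot.read_camera(n)
    if save: cv2.imwrite(f'pics/{save}.png',c['pixels'][:,:,::-1])
    return c
def ray(c,u,v):
    K=np.array(c['intrinsics']);d=np.linalg.inv(K)@[u,v,1]
    return np.array(c['rotation'])@[d[0],-d[1],-d[2]]
def on(c,u,v,z):
    d=ray(c,u,v);o=np.array(c['xyz']);return o+d*(z-o[2])/d[2]
def proj(c,p):
    q=np.array(c['rotation']).T@(np.array(p)-c['xyz']);k=np.array(c['intrinsics'])@[q[0],-q[1],-q[2]];return k[:2]/k[2]
E
python3 - <<'E'
from h import *
for n in('top','side'):
    c=cam(n,n+'0');print({k:np.round(c[k],3).tolist() for k in c if k!='pixels'})
print([k for k in c]);print(robot.observe(),robot.tip_extent)
E
```

```text
pics
{'intrinsics': [[355.83, 0.0, 254.377], [0.0, 355.83, 192.835], [0.0, 0.0, 1.0]], 'xyz': [0.424, 0.013, 1.196], 'rotation': [0.16, 0.029, -1.592]}
{'intrinsics': [[403.686, 0.0, 255.952], [0.0, 403.686, 189.603], [0.0, 0.0, 1.0]], 'xyz': [-0.072, 1.28, 0.777], 'rotation': [1.111, 0.01, -2.656]}
['pixels', 'intrinsics', 'xyz', 'rotation']
{'time': 0.1, 'qpos': array([-1.29198958e+00,  3.42640439e-01,  1.52489304e+00, -1.97191009e-05,
        1.27543354e+00, -1.45991005e-01]), 'qvel': array([ 0.00169186, -0.00246933, -0.00174701,  0.00064953,  0.00031612,
       -0.00118106]), 'joint_efforts': array([ 1.49335719e-03, -4.32005775e+01, -2.44693583e+01,  7.18505052e-02,
        5.26183890e-02, -5.86485953e-05]), 'tool_pos': array([ 0.21628681, -0.47796806,  0.21773096]), 'tool_rot': array([-3.14023016e+00, -1.81276633e-04,  4.24803379e-01]), 'contact_force': array([ 0.1894119 , -0.36135828, -0.45909671]), 'torque': array([ 0.00097656, -0.01147637, -0.01031672]), 'grip_force': 0.0, 'opening': 0.09180914294585406} 0.017
```

```bash
sed -i "s/    if save:/    c['rotation']=Rotation.from_euler('xyz',c['rotation']).as_matrix()\n    if save:/; s/^from cell/from scipy.spatial.transform import Rotation\nfrom cell/" h.py
```

```text
(no output)
```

View pics/top0.png

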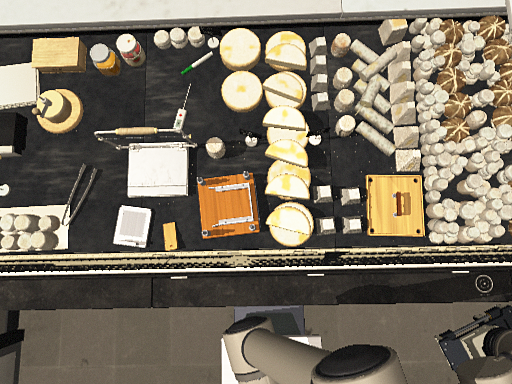

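View pics/side0.png

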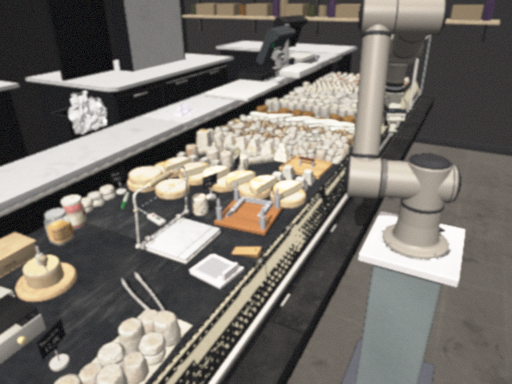

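```bash
python3 - <<'E'
import cv2
i=cv2.imread('pics/top0.png')
cv2.imwrite('pics/c1.png',cv2.resize(i[160:260,100:265],None,fx=4.8,fy=4.8,interpolation=cv2.INTER_CUBIC))
cv2.imwrite('pics/c2.png',cv2.resize(i[160:250,265:430],None,fx=4.8,fy=4.8,interpolation=cv2.INTER_CUBIC))
E
```

```text
(no output)
```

View pics/c1.png

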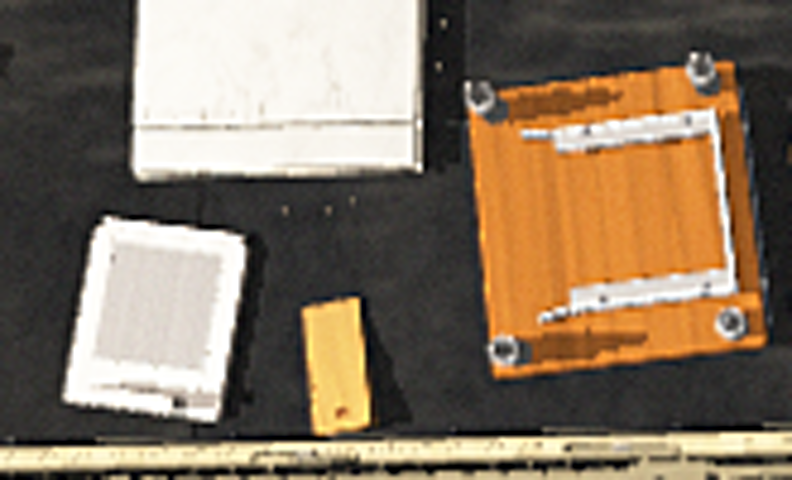

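View pics/c2.png

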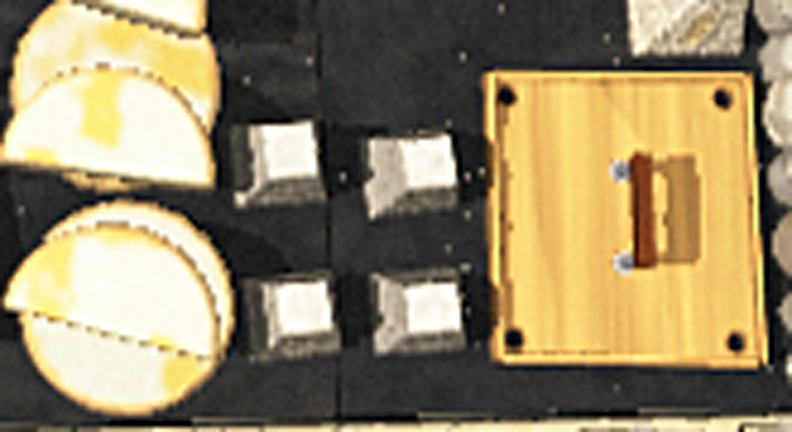

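```bash
cat >> h.py <<'E'
def blobs(c,mask,roi,z,mina=20):
    m=np.zeros(mask.shape,np.uint8);u0,v0,u1,v1=roi;m[v0:v1,u0:u1]=mask[v0:v1,u0:u1]*255
    out=[]
    for k in cv2.findContours(m,cv2.RETR_EXTERNAL,cv2.CHAIN_APPROX_NONE)[0]:
        if cv2.contourArea(k)<mina: continue
        pts=np.array([on(c,u,v,z)[:2] for u,v in k[:,0]],np.float32)*1000
        (x,y),(a,b),t=cv2.minAreaRect(pts);M=cv2.moments(k)
        out.append((round(x,1),round(y,1),round(a+3,0),round(b+3,0),round(t,1),tuple(np.round([M['m10']/M['m00'],M['m01']/M['m00']],1))))
    return out
E
python3 - <<'E'
from h import *
c=cam('top');p=c['pixels'].astype(int);H=cv2.cvtColor(c['pixels'],cv2.COLOR_RGB2HSV).astype(int)
br=p.sum(2)
col=(H[...,1]>100)&(br>200)
print('wedge',blobs(c,col,(155,215,185,252),.013))
print('board',blobs(c,col,(190,165,265,245),.027))
print('tray',blobs(c,col,(362,165,430,240),.019,200))
print('plate',blobs(c,(br>330)&(H[...,1]<100),(108,195,155,252),.012))
print('bricks',blobs(c,(br>480)&(H[...,1]<100),(310,170,364,240),.055,8))
print('bricksbase',blobs(c,(br>230)&(H[...,1]<100),(310,170,364,240),.0,20))
g=cv2.cvtColor(c['pixels'],cv2.COLOR_RGB2GRAY)
def crop(u,v): return 100+u/4.8,160+v/4.8
for n,(u,v) in dict(FL=(480,92),FR=(702,65),NL=(502,349),NR=(731,321)).items(): print(n,np.round(on(c,*crop(u,v),.112)*1000,1))
for n,(u,v) in dict(FL=(468,107),FR=(733,62),NL=(497,378),NR=(766,346)).items(): print('corner',n,np.round(on(c,*crop(u,v),.026)*1000,1))
for n,(u,v) in dict(a=(507,96),b=(722,98),c=(513,339),d=(736,342)).items(): print('hole',np.round(on(c,265+u/4.8,160+v/4.8,.010)*1000,1))
E
```

```text
wedge [(477.0, 328.3, 95.0, 44.0, 6.0, (np.float64(169.5), np.float64(236.1)))]
board [(574.5, 132.6, 205.0, 193.0, 5.4, (np.float64(228.1), np.float64(205.8)))]
tray [(562.7, -417.5, 189.0, 208.0, 87.7, (np.float64(394.6), np.float64(205.3)))]
plate [(513.3, 455.5, 114.0, 135.0, 81.5, (np.float64(132.1), np.float64(226.1))), (614.0, 428.4, 92.0, 10.0, 88.5, (np.float64(138.9), np.float64(195.7)))]
bricks [(498.5, -185.9, 44.0, 41.0, 88.7, (np.float64(326.5), np.float64(224.0))), (495.1, -264.8, 56.0, 48.0, 84.5, (np.float64(351.3), np.float64(224.2))), (507.6, -136.9, 9.0, 51.0, 87.4, (np.float64(310.8), np.float64(222.1))), (590.0, -265.7, 52.0, 63.0, 2.4, (np.float64(349.5), np.float64(194.5))), (604.3, -174.3, 46.0, 68.0, 20.5, (np.float64(323.5), np.float64(191.3)))]
bricksbase [(499.4, -193.1, 57.0, 58.0, 8.1, (np.float64(326.8), np.float64(226.2))), (502.0, -279.3, 59.0, 65.0, 0.4, (np.float64(351.9), np.float64(224.5))), (599.9, -278.1, 59.0, 70.0, 7.4, (np.float64(349.9), np.float64(195.7))), (608.2, -185.9, 59.0, 64.0, 4.4, (np.float64(323.6), np.float64(193.8)))]
FL [646.3 209.  112. ]
FR [660.3  64.3 112. ]
NL [479.8 194.4 112. ]
NR [494.2  48.8 112. ]
corner FL [653.5 233.   26. ]
corner FR [680.7  46.7  26. ]
corner NL [464.7 212.2  26. ]
corner NR [482.3  28.2  26. ]
hole [ 649.  -349.1   10. ]
hole [ 643.7 -497.7   10. ]
hole [ 479.6 -340.9   10. ]
hole [ 474.2 -491.6   10. ]
```

```bash
python3 - <<'E'
import cv2
i=cv2.imread('pics/side0.png')
cv2.imwrite('pics/c3.png',cv2.resize(i[185:295,180:310],None,fx=5,fy=5,interpolation=cv2.INTER_CUBIC))
E
```

```text
(no output)
```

View pics/c3.png

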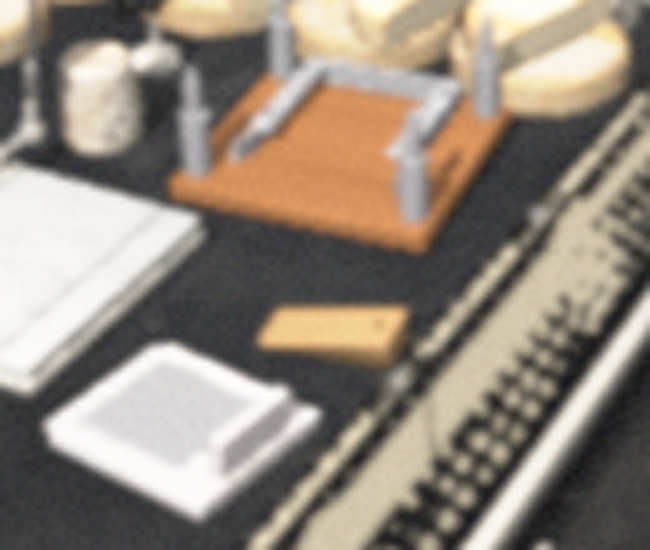

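```bash
cat >> h.py <<'E'
def go(*targets):
    "targets (x,y,z mm, yaw rad); each printed as tool-axis units and spin from present pose"
    s=robot.observe();p=s['tool_pos']*1000;w=s['tool_rot'][2];print('t',round(s['time'],1),'p',np.round(p,1),'yaw',round(w,3),'op',round(s['opening']*1000,1),'F',np.round(s['contact_force'],1),'q6',round(s['qpos'][5],2))
    for x,y,z,t in targets:
        d=np.array([x,y,z])-p;c,q=np.cos(w),np.sin(w)
        dw=(t-w+np.pi)%(2*np.pi)-np.pi
        print(np.round([(c*d[0]+q*d[1])/60,(q*d[0]-c*d[1])/60,-d[2]/60],3).tolist(),round(-dw,3))
E
python3 -c "
from h import *
go((500,-100,220,2.0),(448,325.3,120,3.247),(448,325.3,20,3.247))"
```

```text
t 0.1 p [ 216.3 -478.   217.8] yaw 0.425 op 91.8 F [-1.1  0.1  0.2] q6 -0.15
[6.905, -3.792, -0.036] -1.575
[9.037, -10.607, 1.63] -2.822
[9.037, -10.607, 3.297] -2.822
```

Request:
{"api": "step_arm", "payload": {"motion": [[[6.9,-3.8,0],-1.57],[[6.9,-3.8,0],-1.57],[[6.9,-3.8,0],-1.57],[[6.9,-3.8,0],-1.57],[[6.9,-3.8,0],-1.57],[[6.9,-3.8,0],-1.57],[[6.9,-3.8,0],-1.57],[[6.9,-3.8,0],-1.57],[[9.04,-10.6,0.5],-2.82],[[9.04,-10.6,0.5],-2.82]], "hand": 60}}

```text
time: 1.4
tool_pos: [0.4844, 0.0255, 0.209]
tool_rot: [-3.141, -0.0, 2.305]
contact_force: [0.3, -0.5, 0.1]
opening: 0.0703
grip_force: 0.0
```

```bash
python3 -c "
from h import *
go((448,325.3,100,3.247),(448,325.3,20,3.247))"
```

```text
t 1.4 p [484.4  25.5 209. ] yaw 2.305 op 70.3 F [ 0.3 -0.5  0.1] q6 -0.84
[4.116, 2.899, 1.817] -0.942
[4.116, 2.899, 3.15] -0.942
```

Request:
{"api": "step_arm", "payload": {"motion": [[[4.1,2.9,1],-0.94],[[4.1,2.9,1],-0.94],[[4.1,2.9,1],-0.94],[[4.1,2.9,1],-0.94],[[4.1,2.9,1],-0.94],[[4.1,2.9,1.8],-0.94],[[4.1,2.9,1.8],-0.94],[[4.1,2.9,1.8],-0.94],[[4.1,2.9,1.8],-0.94]]}}

```text
time: 2.52
tool_pos: [0.4519, 0.323, 0.1034]
tool_rot: [3.14, 0.003, -3.045]
contact_force: [1.5, -0.0, 0.0]
opening: 0.0703
grip_force: 0.0
```

```bash
python3 -c "
from h import *
c=cam('top');H=cv2.cvtColor(c['pixels'],cv2.COLOR_RGB2HSV).astype(int);br=c['pixels'].astype(int).sum(2)
print(blobs(c,(H[...,1]>100)&(br>200),(155,205,185,252),.013))
go((448,325.3,20,3.247))"
```

```text
[(510.7, 332.0, 26.0, 43.0, 10.0, (np.float64(168.3), np.float64(225.3)))]
t 2.6 p [451.9 323.  103.3] yaw -3.045 op 70.3 F [ 0.5 -1.2  1.1] q6 -1.18
[0.06, 0.044, 1.389] -0.009
```

Request:
{"api": "step_arm", "payload": {"motion": [[[0.06,0.04,0.8],0],[[0.06,0.04,1.38],0],[[0.06,0.04,1.38],0],[[0.06,0.04,1.38],0]]}}

```text
time: 3.08
tool_pos: [0.4481, 0.3256, 0.0205]
tool_rot: [3.141, 0.003, -3.044]
contact_force: [-0.5, -0.1, 0.4]
opening: 0.0701
grip_force: 0.0
```

Request:
{"api": "step_arm", "payload": {"motion": [[[0,0,0],0],[[0,0,0],0],[[0,0,0],0],[[0,0,0],0],[[0,0,-0.4],0],[[0,0,-0.4],0]], "hand": 200, "squeeze": 40}}

```text
time: 3.82
tool_pos: [0.4478, 0.3258, 0.044]
tool_rot: [3.14, 0.003, -3.043]
contact_force: [0.4, -0.0, 0.3]
opening: 0.0201
grip_force: 0.0
```

```bash
python3 -c "
from h import *
L=np.array([563,225.]);bx=np.array([.9957,.0924]);by=np.array([-.0924,.9957])
for d,z in((90,45),(90,21),(60,21)): 
  q=L-22*bx+(d+29)*by; print(q); go((*q,z,1.664))"
```

```text
[530.099  341.4555]
t 3.8 p [447.8 325.8  44. ] yaw -3.043 op 20.1 F [ 0.4 -0.   0.3] q6 -1.18
[-1.39, 0.125, -0.016] 1.576
[530.099  341.4555]
t 3.8 p [447.8 325.8  44. ] yaw -3.043 op 20.1 F [ 0.4 -0.   0.3] q6 -1.18
[-1.39, 0.125, 0.384] 1.576
[532.871  311.5845]
t 3.8 p [447.8 325.8  44. ] yaw -3.043 op 20.1 F [ 0.4 -0.   0.3] q6 -1.18
[-1.387, -0.375, 0.384] 1.576
```

Request:
{"api": "step_arm", "payload": {"motion": [[[0,0,-2],0],[[0,0,-2.5],0],[[0,2.5,-2.5],0],[[0,2.5,-2.5],0],[[0,2.5,-2.5],0]], "hand": 60}}

```text
time: 4.45
tool_pos: [0.4312, 0.4774, 0.1923]
tool_rot: [3.141, 0.0, -3.041]
contact_force: [-0.1, -1.5, -0.5]
opening: 0.066
grip_force: 0.0
```

```bash
python3 -c "
from h import *
c=cam('top','t1');cam('side','s1')
i=cv2.imread('pics/t1.png');j=cv2.imread('pics/s1.png')
f=lambda a:cv2.resize(a,(400,400),interpolation=cv2.INTER_CUBIC)
cv2.imwrite('pics/c4.png',np.hstack([f(i[150:270,120:240]),f(j[180:300,190:310])]))"
```

```text
(no output)
```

View pics/c4.png

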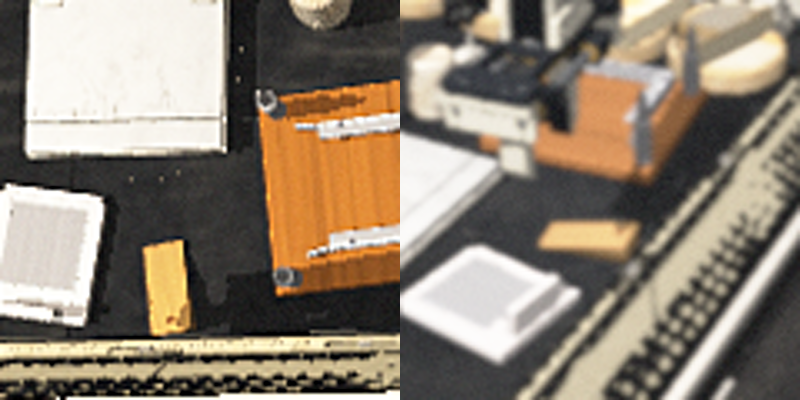

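View pics/t1.png

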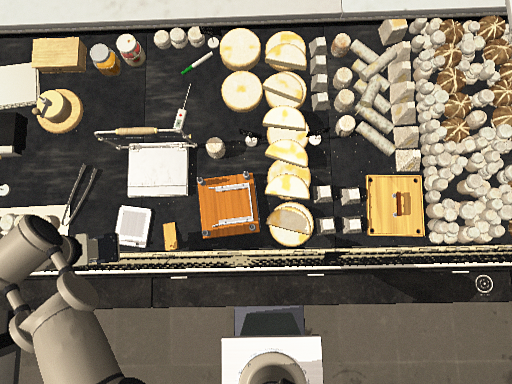

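```bash
python3 -c "
from h import *
go((448,325.3,20,3.247))
c=cam('top','t2');print(proj(c,robot.observe()['tool_pos']),proj(c,[0,0,.0]),proj(c,[.216,-.478,.218]))
c=cam('side','s2');print(proj(c,robot.observe()['tool_pos']),proj(c,[.477,.328,.013]),proj(c,[0,0,0]))"
```

```text
t 4.5 p [431.1 477.2 191.7] yaw -3.04 op 69.2 F [ 0.7 -0.3  1. ] q6 -0.96
[-0.025, -2.547, 2.861] -0.004
[100.74049847 250.82145052] [272.30527586 387.31818067] [456.763361   327.48076817]
[232.96301188 227.40597784] [245.82632874 249.60919649] [413.67588383 240.07779113]
```

```bash
python3 -c "
from h import *
c=cam('top');H=cv2.cvtColor(c['pixels'],cv2.COLOR_RGB2HSV).astype(int);br=c['pixels'].astype(int).sum(2)
b=blobs(c,(H[...,1]>100)&(br>200),(155,205,185,252),.013)[0];print(b)
go((b[0]-29,b[1]-3.5,120,3.26),(b[0]-29,b[1]-3.5,20,3.26))"
```

```text
(476.9, 328.4, 95.0, 45.0, 6.1, (np.float64(169.5), np.float64(236.0)))
t 4.7 p [432.  473.5 191.6] yaw -3.044 op 70.0 F [ 0.9 -0.1 -0.2] q6 -0.96
[-0.022, -2.492, 1.193] -0.02
[-0.022, -2.492, 2.86] -0.02
```

Request:
{"api": "step_arm", "payload": {"motion": [[[-0.02,-2.49,1],0],[[-0.02,-2.49,1],0],[[-0.02,-2.49,1],0],[[-0.02,-2.49,1.5],0],[[-0.02,-2.49,2.86],0],[[-0.02,-2.49,2.86],0],[[-0.02,-2.49,2.86],0],[[-0.02,-2.49,2.86],0]]}}

```text
time: 5.7
tool_pos: [0.4488, 0.3257, 0.0223]
tool_rot: [3.141, 0.002, -3.044]
contact_force: [-0.0, 0.8, 0.3]
opening: 0.0702
grip_force: 0.0
```

Request:
{"api": "step_arm", "payload": {"motion": [[[0,0,0],0],[[0,0,0],0],[[0,0,0],0],[[0,0,0],0],[[0,0,0],0],[[0,0,0],0],[[0,0,0],0],[[0,0,0],0]], "hand": 200, "squeeze": 40}}

```text
time: 6.7
tool_pos: [0.4479, 0.3259, 0.0211]
tool_rot: [-3.141, -0.0, -3.043]
contact_force: [0.5, 0.9, -0.4]
opening: 0.0195
grip_force: 0.0
```

```bash
python3 -c "
from h import *
c=cam('top');s=cam('side')
i=c['pixels'][:,:,::-1];j=s['pixels'][:,:,::-1]
f=lambda a:cv2.resize(a,(400,400),interpolation=cv2.INTER_CUBIC)
p=robot.observe()['tool_pos'];print(proj(c,p),proj(s,p))
cv2.imwrite('pics/c5.png',np.hstack([f(i[180:280,110:210]),f(j[200:300,200:300])]))"
```

```text
[169.38369912 244.67837552] [253.91618926 249.55405771]
```

View pics/c5.png

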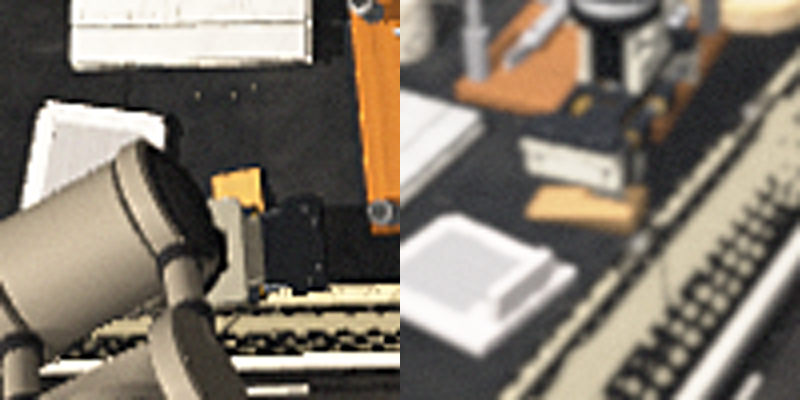

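```bash
python3 -c "
from h import *
c=cam('top');s=cam('side')
o=robot.observe();p=o['tool_pos'];print(o['opening'],p)
def f(k,u,v):
  im=cv2.resize(k['pixels'][v:v+75,u:u+75,::-1],(400,400),interpolation=cv2.INTER_CUBIC);S=400/75
  def mk(q,col):
    a=proj(k,q);cv2.circle(im,(int((a[0]-u+.5)*S),int((a[1]-v+.5)*S)),4,col,-1)
  mk(p+[0,0,-.017],(0,0,255));mk(p,(0,255,255));mk(p+[0,0,.049],(0,255,0))
  for y in(-.029,.029):mk(p+[0,y,-.017],(255,0,255));mk(p+[0,y,.049],(255,0,0))
  return im
cv2.imwrite('pics/c6.png',np.hstack([f(c,130,205),f(s,215,205)]))"
```

```text
0.01980124828075892 [0.44794948 0.32591531 0.02111669]
```

View pics/c6.png

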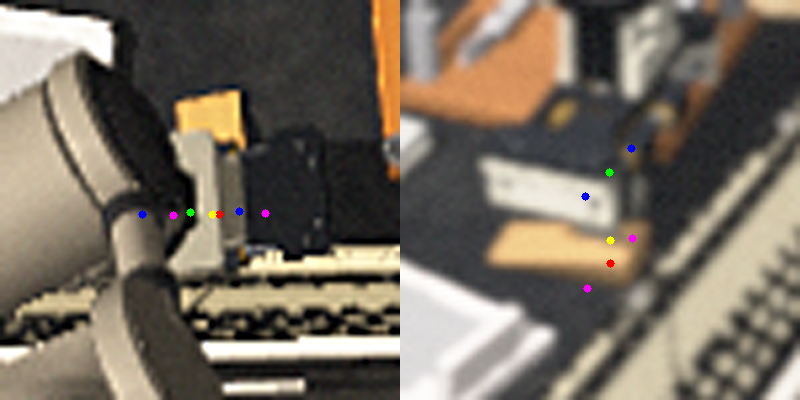

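Request:
{"api": "step_arm", "payload": {"motion": [[[0,0,0.04],0],[[0,0,0.08],0],[[0,0,0.08],0]]}}

```text
time: 7.28
tool_pos: [0.4477, 0.3258, 0.016]
tool_rot: [-3.141, -0.001, -3.043]
contact_force: [-0.2, -1.3, 0.3]
opening: 0.0197
grip_force: 0.0
```

```bash
python3 -c "
from h import *
go((448,325,20,3.247))"
```

```text
t 7.3 p [447.7 325.8  16. ] yaw -3.043 op 19.7 F [-0.2 -1.3  0.3] q6 -1.18
[-0.003, -0.014, -0.067] -0.007
```

Request:
{"api": "step_arm", "payload": {"motion": [[[0,0,0.03],0],[[0,0,0.07],0],[[0,0,0.07],0]]}}

```text
time: 7.65
tool_pos: [0.4481, 0.326, 0.0126]
tool_rot: [3.142, 0.0, -3.043]
contact_force: [-1.0, -0.8, 4.0]
opening: 0.0195
grip_force: 2.1
```

Request:
{"api": "step_arm", "payload": {"motion": [[[0,0,-0.1],0],[[0,0,-0.1],0],[[0,0,-0.1],0],[[0,0,-0.1],0],[[0,0,-0.1],0],[[0,0,-0.1],0],[[0,0,0],0],[[0,0,0.05],0],[[0,0,0.05],0]], "hand": 60}}

```text
time: 8.78
tool_pos: [0.4477, 0.3258, 0.0086]
tool_rot: [-3.141, -0.001, -3.043]
contact_force: [-0.1, -0.2, -0.1]
opening: 0.0702
grip_force: 0.0
```

Request:
{"api": "step_arm", "payload": {"motion": [[[0,0,0.04],0],[[0,0,0.08],0],[[0,0,0.12],0],[[0,0,0.12],0]]}}

```text
time: 9.28
tool_pos: [0.4478, 0.3258, 0.0017]
tool_rot: [-3.141, -0.0, -3.043]
contact_force: [0.4, -0.5, -0.3]
opening: 0.07
grip_force: 0.0
```

Request:
{"api": "step_arm", "payload": {"motion": [[[0,0,0.04],0],[[0,0,0.08],0],[[0,0,0.08],0]]}}

```text
time: 9.65
tool_pos: [0.4478, 0.3258, -0.0031]
tool_rot: [-3.141, -0.0, -3.043]
contact_force: [0.5, 1.4, 0.6]
opening: 0.0704
grip_force: 0.0
```

Request:
{"api": "step_arm", "payload": {"motion": [[[0,0,0],0],[[0,0,0],0],[[0,0,0],0],[[0,0,0],0],[[0,0,0],0],[[0,0,0],0],[[0,0,0],0],[[0,0,0],0]], "hand": 200, "squeeze": 40}}

```text
time: 10.65
tool_pos: [0.4479, 0.3258, -0.0029]
tool_rot: [-3.141, -0.0, -3.043]
contact_force: [-1.0, -1.5, 1.2]
opening: 0.0393
grip_force: 40.0
```

```bash
python3 -c "
from h import *
go((448,325,20,3.247))
c=cam('top');s=cam('side')
p=robot.observe()['tool_pos']
def f(k,u,v):
  im=cv2.resize(k['pixels'][v:v+75,u:u+75,::-1],(400,400),interpolation=cv2.INTER_CUBIC);S=400/75
  return im
cv2.imwrite('pics/c7.png',np.hstack([f(c,130,205),f(s,215,205)]))"
```

```text
t 10.7 p [447.9 325.8  -2.9] yaw -3.043 op 39.3 F [-1.  -1.5  1.2] q6 -1.18
[-0.001, -0.014, -0.381] -0.007
```

View pics/c7.png

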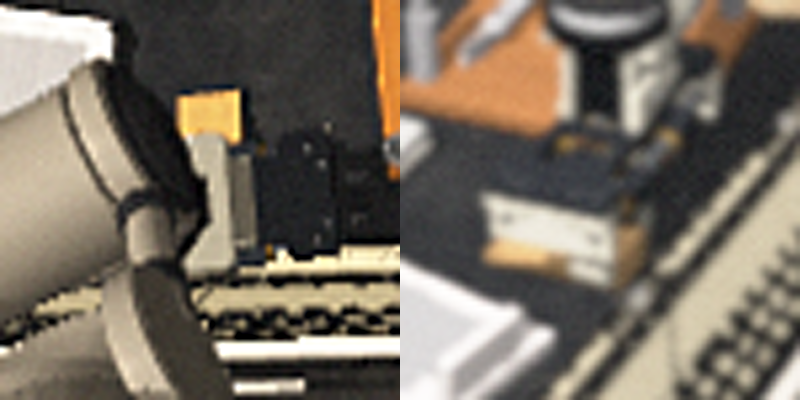

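```bash
sed -i 's/for x,y,z,t in targets:/for x,y,z,t in targets: # z = real TCP height (reported + 24.5)\n        z=z-24.5/' h.py; python3 -c "
from h import *
L=np.array([563,225.]);bx=np.array([.9957,.0924]);by=np.array([-.0924,.9957])
for d,z in((95,45),(95,22),(12,22)): 
  q=L-22*bx+(d+29)*by; go((*q,z,1.664))"
```

```text
t 10.8 p [447.9 325.8  -2.9] yaw -3.043 op 39.7 F [-0.5 -2.4  1.2] q6 -1.18
[-1.39, 0.208, -0.389] 1.576
t 10.8 p [447.9 325.8  -2.9] yaw -3.043 op 39.7 F [-0.5 -2.4  1.2] q6 -1.18
[-1.39, 0.208, -0.006] 1.576
t 10.8 p [447.9 325.8  -2.9] yaw -3.043 op 39.7 F [-0.5 -2.4  1.2] q6 -1.18
[-1.382, -1.175, -0.006] 1.576
```

Request:
{"api": "step_arm", "payload": {"motion": [[[0,0,-0.75],0.1],[[0,0,-0.75],1.58],[[0,0,-0.75],1.58],[[0,0,-0.75],1.58],[[-0.7,0.1,-0.75],1.58],[[-1.39,0.2,-0.75],1.58],[[-1.39,0.2,-0.75],1.58],[[-1.39,0.2,-0.75],1.58],[[-1.39,0.2,-0.75],1.58],[[-1.39,0.2,-0.75],1.58]]}}

```text
time: 12.0
tool_pos: [0.5298, 0.3462, 0.0419]
tool_rot: [-3.142, -0.0, 1.661]
contact_force: [-1.2, -0.7, -1.1]
opening: 0.0397
grip_force: 40.0
```

```bash
python3 -c "
from h import *
L=np.array([563,225.]);bx=np.array([.9957,.0924]);by=np.array([-.0924,.9957])
for d,z in((95,22),(12,22)): 
  q=L-22*bx+(d+29)*by; go((*q,z,1.664))
c=cam('top');H=cv2.cvtColor(c['pixels'],cv2.COLOR_RGB2HSV).astype(int);br=c['pixels'].astype(int).sum(2)
m=(H[...,1]>100)&(br>200)
print(blobs(c,m,(155,165,190,248),.05))
print(blobs(c,m,(190,165,265,245),.027))"
```

```text
t 12.0 p [529.8 346.2  41.9] yaw 1.661 op 39.7 F [-1.2 -0.7 -1.1] q6 0.37
[0.005, -0.002, 0.739] -0.003
t 12.0 p [529.8 346.2  41.9] yaw 1.661 op 39.7 F [-1.2 -0.7 -1.1] q6 0.37
[-1.378, 0.001, 0.739] -0.003
[(534.1, 304.6, 45.0, 68.0, 1.1, (np.float64(174.0), np.float64(217.6)))]
[(574.0, 131.4, 205.0, 192.0, 6.0, (np.float64(228.5), np.float64(205.6)))]
```

Request:
{"api": "step_arm", "payload": {"motion": [[[0,0,0.5],0],[[0,0,0.74],0],[[0,0,0.74],0],[[-0.2,0,0.74],0],[[-0.4,0,0.74],0],[[-0.6,0,0.74],0],[[-0.75,0,0.74],0],[[-0.75,0,0.74],0]], "squeeze": 60}}

```text
time: 13.05
tool_pos: [0.534, 0.3003, -0.0022]
tool_rot: [-3.142, 0.0, 1.659]
contact_force: [0.5, 0.4, -0.7]
opening: 0.0399
grip_force: 60.0
```

Request:
{"api": "step_arm", "payload": {"motion": [[[-0.1,0,0],0],[[-0.2,0,0],0],[[-0.3,0,0],0],[[-0.4,0,0],0],[[-0.5,0,0],0],[[-0.6,0,0],0],[[-0.6,0,0],0]]}}

```text
time: 13.92
tool_pos: [0.5366, 0.2663, -0.0027]
tool_rot: [-3.141, -0.002, 1.659]
contact_force: [-0.8, 5.9, -5.1]
opening: 0.0392
grip_force: 60.0
```

Request:
{"api": "step_arm", "payload": {"motion": [[[0,0,0],0],[[0,0,0],0],[[0,0,0],0],[[0.75,0,0],0],[[0.75,0,0],0],[[0.75,0,0],0]], "hand": 80}}

```text
time: 14.68
tool_pos: [0.5328, 0.3098, -0.0024]
tool_rot: [-3.141, 0.001, 1.66]
contact_force: [-0.6, -0.3, 0.2]
opening: 0.0629
grip_force: 0.0
```

Request:
{"api": "step_arm", "payload": {"motion": [[[0,0,0],0],[[0,0,0],0],[[0,0,0],0],[[0,0,0],0],[[0,0,0],0],[[0,0,0],0],[[0,0,0],0],[[-0.15,0,0],0],[[-0.25,0,0],0],[[-0.25,0,0],0]], "hand": 255}}

```text
time: 15.92
tool_pos: [0.5345, 0.2945, -0.0022]
tool_rot: [-3.141, 0.0, 1.659]
contact_force: [-0.1, 0.4, 0.2]
opening: -0.0001
grip_force: 0.0
```

Request:
{"api": "step_arm", "payload": {"motion": [[[-0.07,0,0],0],[[-0.14,0,0],0],[[-0.21,0,0],0],[[-0.28,0,0],0],[[-0.28,0,0],0]]}}

```text
time: 16.55
tool_pos: [0.5358, 0.2805, -0.0021]
tool_rot: [3.14, -0.003, 1.66]
contact_force: [-1.3, 8.6, -1.2]
opening: 0.0004
grip_force: 4.4
```

```bash
python3 -c "
from h import *
go()
c=cam('top','t3');H=cv2.cvtColor(c['pixels'],cv2.COLOR_RGB2HSV).astype(int);br=c['pixels'].astype(int).sum(2)
m=(H[...,1]>100)&(br>200)
print(blobs(c,m,(155,165,265,248),.027))"
```

```text
t 16.6 p [535.8 280.5  -2.1] yaw 1.66 op 0.4 F [-1.3  8.6 -1.2] q6 0.26
[(572.9, 150.0, 206.0, 229.0, 5.5, (np.float64(227.3), np.float64(205.8)))]
```

Request:
{"api": "step_arm", "payload": {"motion": [[[-0.04,0,0],0],[[-0.08,0,0],0],[[-0.12,0,0],0],[[-0.12,0,0],0]]}}

```text
time: 17.1
tool_pos: [0.5364, 0.2737, -0.0021]
tool_rot: [3.14, -0.003, 1.66]
contact_force: [-0.6, 10.6, -1.9]
opening: 0.0003
grip_force: 5.0
```

Request:
{"api": "step_arm", "payload": {"motion": [[[-0.04,0,0],0],[[-0.08,0,0],0],[[-0.08,0,0],0]]}}

```text
time: 17.48
tool_pos: [0.5366, 0.2725, -0.002]
tool_rot: [3.139, -0.008, 1.659]
contact_force: [-2.2, 25.4, -4.7]
opening: 0.0005
grip_force: 12.7
```

Request:
{"api": "step_arm", "payload": {"motion": [[[-0.03,0,0],0],[[-0.03,0,0],0],[[0.5,0,0],0],[[0.5,0,0],0],[[0.5,0,-1.5],0],[[0.5,0,-2.0],0],[[0.5,0,-2.0],0]]}}

```text
time: 18.35
tool_pos: [0.5372, 0.2967, 0.1231]
tool_rot: [3.132, -0.003, 1.659]
contact_force: [-0.3, 0.0, -0.7]
opening: 0.0005
grip_force: 0.0
```

```bash
python3 -c "
from h import *
c=cam('top');H=cv2.cvtColor(c['pixels'],cv2.COLOR_RGB2HSV).astype(int);br=c['pixels'].astype(int).sum(2)
print(blobs(c,(br>330)&(H[...,1]<100),(108,200,155,252),.012,200))
for g in ((505.7,456,90,0),): go(g)"
```

```text
[(479.6, 442.3, 131.0, 103.0, 88.8, (np.float64(135.8), np.float64(235.9))), (565.7, 472.8, 142.0, 74.0, 88.6, (np.float64(124.9), np.float64(207.9)))]
t 18.4 p [535.5 296.  120.1] yaw 1.659 op 0.3 F [-0.3 -0.7 -0.4] q6 0.29
[2.7, -0.26, 0.91] 1.659
```

```bash
python3 -c "
from h import *
go((456.6,465.4,100,1.422))"
```

```text
t 18.4 p [535.5 296.  120.1] yaw 1.659 op 0.3 F [-0.3 -0.7 -0.4] q6 0.29
[2.929, -1.061, 0.743] 0.237
```

Request:
{"api": "step_arm", "payload": {"motion": [[[2.93,-1.06,0.3],0.24],[[2.93,-1.06,0.3],0.24],[[2.93,-1.06,0.3],0.24],[[2.93,-1.06,0.3],0.24],[[2.93,-1.06,0.3],0.24],[[2.93,-1.06,0.3],0.24],[[2.93,-1.06,0.3],0.24],[[2.93,-1.06,0.3],0.24]], "hand": 60}}

```text
time: 19.4
tool_pos: [0.4559, 0.4651, 0.0999]
tool_rot: [3.141, -0.0, 1.418]
contact_force: [-0.8, 0.7, 0.5]
opening: 0.0698
grip_force: 0.0
```

```bash
python3 -c "
from h import *
go((456.6,465.4,34,1.422))"
```

```text
t 19.4 p [455.9 465.1  99.9] yaw 1.418 op 69.8 F [-0.8  0.7  0.5] q6 0.83
[0.007, 0.011, 1.507] -0.004
```

Request:
{"api": "step_arm", "payload": {"motion": [[[0,0.01,0.8],0],[[0,0.01,1.3],0],[[0,0.01,1.5],0],[[0,0.01,1.5],0],[[0,0.01,1.5],0]]}}

```text
time: 20.02
tool_pos: [0.4567, 0.4665, 0.0113]
tool_rot: [3.14, -0.002, 1.42]
contact_force: [-0.1, -0.6, -0.4]
opening: 0.0702
grip_force: 0.0
```

Request:
{"api": "step_arm", "payload": {"motion": [[[0,0,0],0],[[0,0,0],0],[[0,0,0],0],[[0,0,0],0],[[0,0,0],0],[[0,0,0],0],[[0,0,0],0],[[0,0,0],0],[[0,0,0],0]], "hand": 255, "squeeze": 60}}

```text
time: 21.15
tool_pos: [0.456, 0.4658, 0.0097]
tool_rot: [3.141, -0.0, 1.42]
contact_force: [1.9, -0.2, -1.1]
opening: 0.0094
grip_force: 60.0
```

```bash
python3 -c "
from h import *
go((530,420,150,.0925))"
```

```text
t 21.1 p [456.  465.8   9.7] yaw 1.42 op 9.4 F [ 1.9 -0.2 -1.1] q6 0.83
[-0.569, 1.334, -1.93] 1.327
```

Request:
{"api": "step_arm", "payload": {"motion": [[[0,0,-0.7],0],[[0,0,-1.3],0],[[0,0,-1.93],0.2],[[-0.57,1.33,-1.93],1.33],[[-0.57,1.33,-1.93],1.33],[[-0.57,1.33,-1.93],1.33],[[-0.57,1.33,-1.93],1.33],[[-0.57,1.33,-1.93],1.33],[[-0.57,1.33,-1.93],1.33],[[-0.57,1.33,-1.93],1.33]]}}

```text
time: 22.4
tool_pos: [0.5288, 0.4198, 0.1246]
tool_rot: [3.141, 0.002, 0.091]
contact_force: [0.4, -0.1, -3.4]
opening: 0.0095
grip_force: 60.0
```

Request:
{"api": "step_arm", "payload": {"motion": [[[0,0,0],0],[[0,0,0],0],[[0,0,0],0]]}}

```text
time: 22.78
tool_pos: [0.5295, 0.42, 0.1255]
tool_rot: [3.141, 0.0, 0.091]
contact_force: [-0.3, -0.5, -3.8]
opening: 0.0093
grip_force: 60.0
```

```bash
python3 -c "
from h import *
go()
c=cam('top','t4')
i=c['pixels'][:,:,::-1]
cv2.imwrite('pics/c8.png',np.hstack([cv2.resize(i[165:250,100:265],None,fx=4.8,fy=4.8,interpolation=cv2.INTER_CUBIC)]))
H=cv2.cvtColor(c['pixels'],cv2.COLOR_RGB2HSV).astype(int);br=c['pixels'].astype(int).sum(2)
print(blobs(c,(H[...,1]>100)&(br>200),(190,165,265,248),.028))"
```

```text
t 22.8 p [529.5 420.  125.5] yaw 0.091 op 9.3 F [-0.3 -0.5 -3.8] q6 2.04
[(572.8, 149.4, 205.0, 228.0, 5.5, (np.float64(226.6), np.float64(206.4)))]
```

View pics/c8.png

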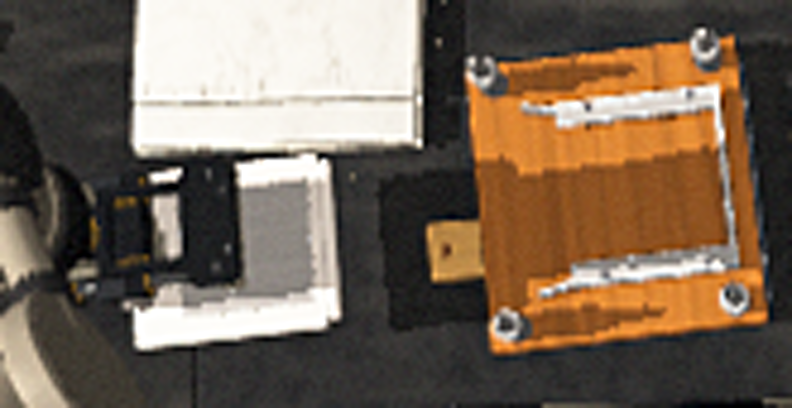

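```bash
python3 -c "
from h import *
c=cam('top')
X=lambda u,v,z:on(c,100+u/4.8-.4,165+v/4.8-.4,z)[:2]*1000
P=[X(484,69,.108),X(706,44.5,.108),X(508,324,.108),X(738,293.5,.108)]
print(np.round(P,1),'ctr',np.mean(P,0))
a=np.degrees
print('yaw',[a(np.arctan2(*(P[i]-P[j])[::-1])) for i,j in((0,2),(1,3))],[a(np.arctan2(-(P[i]-P[j])[0],(P[i]-P[j])[1])) for i,j in((0,1),(2,3))],np.linalg.norm(P[0]-P[2]),np.linalg.norm(P[0]-P[1]))
C=[X(469,72,.030),X(733,37,.030),X(494,354,.030),X(766,320,.03)];print('board',np.round(C,1),np.mean(C,0))
R=[X(555,115,.05),X(718,98,.05),X(570,275,.05),X(735,257,.05)];print('runner mid',np.round(R,1),(R[0]+R[2])/2,(R[1]+R[3])/2)
print('lead',np.round([X(322,156,.125),X(340,319,.125)],1),(X(322,156,.125)+X(340,319,.125))/2, robot.observe()['tool_pos'])
# pin centroids: bright blobs vs background
g=cv2.cvtColor(c['pixels'],cv2.COLOR_RGB2HSV)
m=(g[...,1]<70)&(g[...,2]>90)
for u,v in((200,179),(246,173.5),(205,232),(253,226)):
  u,v=int(u),int(v);k=m[v-6:v+7,u-6:u+7];y,x=np.nonzero(k);print(len(x),np.round(on(c,u-6+x.mean(),v-6+y.mean(),.1)*1000,1))
"
```

```text
[[647.7 208.4]
 [660.1  63.2]
 [481.8 192.5]
 [497.8  45.7]] ctr [571.88148662 127.44012572]
yaw [np.float64(5.468926071958579), np.float64(6.164928769768151)] [np.float64(4.877287227621349), np.float64(6.2264036960604665)] 166.6801652860881 145.71335709679494
board [[662.  232.9]
 [681.9  47.9]
 [465.9 214.9]
 [484.8  29.4]] [573.63030849 131.26972922]
runner mid [[626.3 170. ]
 [635.2  58.3]
 [516.8 160.2]
 [526.3  48.9]] [571.57204063 165.10462293] [580.77085911  53.63993604]
lead [[590.4 309.1]
 [486.4 295.7]] [538.3893595  302.39924276] [0.5295583  0.42000056 0.12554697]
26 [646.1 211.2 100. ]
31 [659.5  64.6 100. ]
22 [481.4 193.5 100. ]
37 [500.4  50.9 100. ]
```

```bash
cat >> h.py <<'E'
B=np.array([576.5,131.5]);bx=np.array([.9954,.0958]);by=np.array([-.0958,.9954])
def bp(x,y): return B+x*bx+y*by
E
python3 -c "
from h import *
go((*bp(0,187),66+24,.096),(*bp(0,187),66,.096))"
```

```text
t 22.9 p [529.6 420.  125.5] yaw 0.09 op 9.9 F [-0.1  0.6 -3.6] q6 2.04
[0.328, 1.743, 1.001] -0.006
[0.328, 1.743, 1.401] -0.006
```

Request:
{"api": "step_arm", "payload": {"motion": [[[0.33,0.6,0.4],-0.006],[[0.33,1.2,1.0],-0.006],[[0.33,1.74,1.0],-0.006],[[0.33,1.74,1.2],-0.006],[[0.33,1.74,1.4],-0.006],[[0.33,1.74,1.4],-0.006],[[0.33,1.74,1.4],-0.006]]}}

```text
time: 23.75
tool_pos: [0.5585, 0.3187, 0.0416]
tool_rot: [-3.141, -0.0, 0.097]
contact_force: [-0.0, 0.1, -3.9]
opening: 0.0094
grip_force: 60.0
```

```bash
python3 -c "
from h import *
go((*bp(0,150),66,.096),(*bp(0,47),66,.096))
c=cam('top','t5')
i=c['pixels'][:,:,::-1]
cv2.imwrite('pics/c9.png',cv2.resize(i[165:250,130:265],None,fx=5.8,fy=5.8,interpolation=cv2.INTER_CUBIC))"
```

```text
t 23.8 p [558.5 318.7  41.6] yaw 0.097 op 9.4 F [-0.   0.1 -3.9] q6 1.87
[-0.0, 0.634, 0.002] 0.001
[-0.002, 2.351, 0.002] 0.001
```

View pics/c9.png

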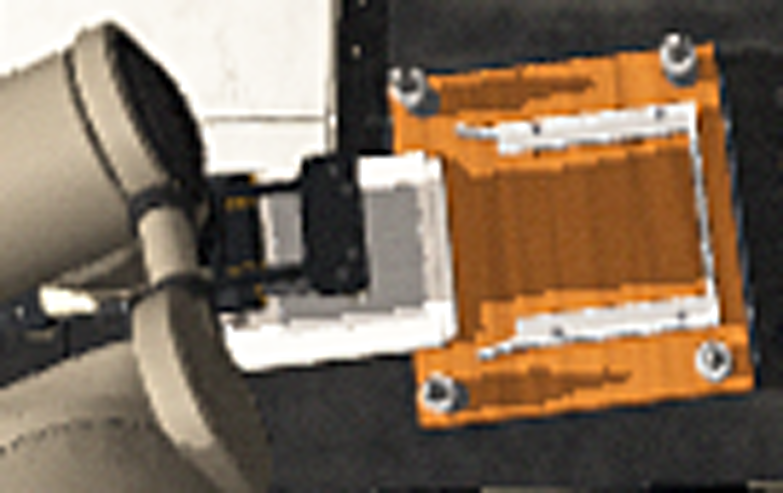

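```bash
python3 -c "
from h import *
c=cam('top')
im=c['pixels'].astype(np.float32)
def prof(y,z,lab):
  xs=np.arange(-80,81,2.)
  q=np.array([proj(c,np.append(bp(x,y),z)/1000) if 0 else proj(c,[*(bp(x,y)/1000),z]) for x in xs],np.float32)
  v=cv2.remap(im,q[:,0].reshape(1,-1),q[:,1].reshape(1,-1),cv2.INTER_LINEAR)[0]
  b=v[:,2]  # blue separates wood/metal
  print(lab); print(' '.join(f'{int(x)}:{int(k)}' for x,k in zip(xs,b) if abs(x)>38))
prof(85,.0435,'plate85');prof(95,.0435,'plate95')
prof(20,.050,'run20');prof(-20,.050,'run-20');prof(0,.05,'run0')
"
```

```text
plate85
-80:103 -78:114 -76:113 -74:104 -72:77 -70:48 -68:50 -66:50 -64:49 -62:41 -60:44 -58:150 -56:220 -54:250 -52:252 -50:249 -48:248 -46:247 -44:245 -42:235 -40:224 40:251 42:249 44:249 46:250 48:253 50:241 52:211 54:125 56:27 58:40 60:50 62:53 64:53 66:50 68:51 70:52 72:51 74:51 76:52 78:75 80:102
plate95
-80:39 -78:33 -76:33 -74:37 -72:42 -70:44 -68:45 -66:44 -64:37 -62:38 -60:88 -58:153 -56:238 -54:251 -52:254 -50:250 -48:249 -46:250 -44:247 -42:236 -40:213 40:249 42:250 44:249 46:252 48:254 50:254 52:148 54:40 56:40 58:45 60:51 62:52 64:50 66:43 68:43 70:55 72:63 74:69 76:48 78:34 80:33
run20
-80:35 -78:45 -76:51 -74:52 -72:48 -70:42 -68:57 -66:135 -64:200 -62:253 -60:226 -58:211 -56:214 -54:218 -52:218 -50:197 -48:136 -46:46 -44:43 -42:51 -40:46 40:43 42:72 44:112 46:171 48:203 50:213 52:214 54:219 56:235 58:239 60:233 62:122 64:26 66:34 68:35 70:30 72:31 74:33 76:33 78:33 80:33
run-20
-80:50 -78:52 -76:55 -74:54 -72:50 -70:42 -68:73 -66:122 -64:192 -62:226 -60:240 -58:218 -56:210 -54:217 -52:203 -50:165 -48:66 -46:38 -44:51 -42:49 -40:45 40:39 42:25 44:87 46:149 48:206 50:217 52:207 54:217 56:226 58:232 60:189 62:123 64:73 66:42 68:48 70:53 72:56 74:51 76:43 78:35 80:33
run0
-80:60 -78:59 -76:58 -74:56 -72:54 -70:47 -68:34 -66:79 -64:140 -62:199 -60:223 -58:217 -56:217 -54:213 -52:201 -50:161 -48:103 -46:65 -44:47 -42:52 -40:53 40:40 42:67 44:143 46:201 48:244 50:217 52:208 54:216 56:231 58:246 60:235 62:177 64:54 66:32 68:46 70:52 72:54 74:48 76:41 78:34 80:35
```

Request:
{"api": "step_arm", "payload": {"motion": [[[0.01,0.3,0.01],0],[[0.01,0.6,0.01],0],[[0.01,0.8,0.01],0],[[0.01,1.0,0.01],0],[[0.01,1.1,0.01],0],[[0.01,1.1,0.01],0]]}}

```text
time: 24.6
tool_pos: [0.5657, 0.2517, 0.041]
tool_rot: [-3.142, -0.0, 0.095]
contact_force: [-0.7, -0.4, -2.8]
opening: 0.0096
grip_force: 60.0
```

Request:
{"api": "step_arm", "payload": {"motion": [[[0,0.2,0],0],[[0,0.4,0],0],[[0,0.6,0],0],[[0,0.8,0],0],[[0,1.0,0],0],[[0,1.1,0],0],[[0,1.1,0],0]]}}

```text
time: 25.48
tool_pos: [0.572, 0.186, 0.041]
tool_rot: [-3.142, -0.0, 0.095]
contact_force: [0.1, -0.4, -3.4]
opening: 0.0094
grip_force: 60.0
```

Request:
{"api": "step_arm", "payload": {"motion": [[[0,0.05,0.02],0],[[0,0.1,0.02],0],[[0,0.13,0.02],0],[[0,0.13,0.02],0]]}}

```text
time: 25.98
tool_pos: [0.5727, 0.1785, 0.0398]
tool_rot: [3.141, -0.0, 0.096]
contact_force: [0.9, 0.1, -3.0]
opening: 0.0091
grip_force: 60.0
```

Request:
{"api": "step_arm", "payload": {"motion": [[[0,0.03,0],0],[[0,0.06,0],0],[[0,0.06,0],0]]}}

```text
time: 26.35
tool_pos: [0.5728, 0.1778, 0.0402]
tool_rot: [-3.138, -0.001, 0.096]
contact_force: [-1.3, 11.6, -0.3]
opening: 0.0095
grip_force: 60.0
```

Request:
{"api": "step_arm", "payload": {"motion": [[[0,-0.02,0.01],0],[[0,-0.02,0.01],0]]}}

```text
time: 26.6
tool_pos: [0.5728, 0.1779, 0.0397]
tool_rot: [-3.14, -0.001, 0.096]
contact_force: [-1.9, 6.8, 0.5]
opening: 0.0093
grip_force: 60.0
```

Request:
{"api": "step_arm", "payload": {"motion": [[[0,0,0],0],[[0,0,0],0],[[0,0,0],0],[[0,0,0],0],[[0,0,-0.5],0],[[0,0,-1.5],0],[[0,0,-2.5],0],[[0,0,-2.5],0],[[0,0,-2.5],0],[[0,0,-2.5],0]], "hand": 150}}

```text
time: 27.85
tool_pos: [0.5719, 0.1761, 0.1873]
tool_rot: [3.141, 0.003, 0.096]
contact_force: [0.2, 0.1, 1.1]
opening: 0.0377
grip_force: 0.0
```

```bash
python3 -c "
from h import *
go((562,-419,150,-.042))"
```

```text
t 27.9 p [571.9 176.1 187.3] yaw 0.096 op 37.7 F [0.2 0.1 1.1] q6 1.65
[-1.113, 9.857, 1.03] 0.138
```

Request:
{"api": "step_arm", "payload": {"motion": [[[0,1,0],0],[[-0.2,2,0],0.1],[[-1.1,9.86,0],0.138],[[-1.1,9.86,0],0.138],[[-1.1,9.86,0],0.138],[[-1.1,9.86,0],0.138],[[-1.1,9.86,0],0.138],[[-1.1,9.86,0],0.138],[[-1.1,9.86,0],0.138],[[-1.1,9.86,0],0.138]]}}

```text
time: 29.1
tool_pos: [0.5623, -0.4218, 0.1867]
tool_rot: [-3.14, 0.003, -0.045]
contact_force: [0.4, 0.3, 0.2]
opening: 0.038
grip_force: 0.0
```

```bash
python3 -c "
from h import *
c=cam('top','t6')
i=c['pixels'][:,:,::-1]
cv2.imwrite('pics/c10.png',cv2.resize(i[160:250,190:325],None,fx=5.8,fy=5.8,interpolation=cv2.INTER_CUBIC))
im=c['pixels'].astype(np.float32)
def prof(a,b,z,lab,ch=2):
  n=len(a);q=np.array([proj(c,[*(p/1000),z]) for p in a],np.float32)
  v=cv2.remap(im,q[:,0].reshape(1,-1),q[:,1].reshape(1,-1),cv2.INTER_LINEAR)[0].astype(int)
  print(lab,' '.join(f'{int(k)}:{x}' for k,x in zip(b,v.sum(1)//3)))
t=np.arange(30,66,2.)
prof([bp(-2,y) for y in t],t,.07,'grip y')
t=np.arange(-60,61,4.)
prof([bp(x,47) for x in t],t,.07,'grip x')
go((562,-419,150,-.042),(562,-419,48,-.042))"
```

```text
grip y 30:197 32:197 34:199 36:204 38:172 40:104 42:145 44:197 46:241 48:255 50:251 52:193 54:152 56:133 58:134 60:138 62:136 64:135
grip x -60:219 -56:255 -52:253 -48:253 -44:254 -40:253 -36:215 -32:243 -28:255 -24:255 -20:255 -16:255 -12:255 -8:253 -4:255 0:255 4:255 8:255 12:255 16:255 20:255 24:253 28:250 32:250 36:252 40:253 44:255 48:195 52:125 56:176 60:152
t 29.1 p [ 561.3 -425.7  186.2] yaw -0.047 op 37.7 F [-4.1 -0.2  0.2] q6 0.86
[0.006, -0.113, 1.011] -0.005
[0.006, -0.113, 2.711] -0.005
```

Request:
{"api": "step_arm", "payload": {"motion": [[[0,-0.02,1.0],0],[[0,-0.02,1.0],0],[[0,-0.02,1.0],0],[[0,-0.02,1.0],0]], "hand": 110}}

```text
time: 29.65
tool_pos: [0.565, -0.4182, 0.1319]
tool_rot: [3.139, -0.003, -0.042]
contact_force: [0.5, -0.1, 0.9]
opening: 0.0522
grip_force: 0.0
```

```bash
python3 -c "
from h import *
go((562,-419,48,-.042))"
```

```text
t 29.6 p [ 565.  -418.2  131.9] yaw -0.042 op 52.2 F [ 0.5 -0.1  0.9] q6 0.87
[-0.049, 0.016, 1.807] 0.0
```

Request:
{"api": "step_arm", "payload": {"motion": [[[-0.02,0.02,0.8],0],[[-0.02,0.02,1.5],0],[[-0.02,0.02,1.8],0],[[-0.02,0.02,1.8],0],[[-0.02,0.02,1.8],0],[[-0.02,0.02,1.8],0]]}}

```text
time: 30.4
tool_pos: [0.5635, -0.4196, 0.0234]
tool_rot: [3.139, -0.003, -0.042]
contact_force: [0.0, 0.1, 0.4]
opening: 0.0525
grip_force: 0.0
```

Request:
{"api": "step_arm", "payload": {"motion": [[[0,0,0],0],[[0,0,0],0],[[0,0,0],0],[[0,0,0],0],[[0,0,0],0],[[0,0,0],0],[[0,0,0],0],[[0,0,0],0],[[0,0,0],0]], "hand": 255, "squeeze": 60}}

```text
time: 31.52
tool_pos: [0.5625, -0.4189, 0.0212]
tool_rot: [3.141, 0.0, -0.042]
contact_force: [-0.2, -3.2, -1.2]
opening: 0.0116
grip_force: 60.0
```

Request:
{"api": "step_arm", "payload": {"motion": [[[0,0,-0.7],0],[[0,0,-1.5],0],[[0,0,-2.5],0],[[0,0,-2.5],0],[[0,0,-2.5],0]]}}

```text
time: 32.15
tool_pos: [0.5617, -0.4175, 0.1688]
tool_rot: [-3.138, 0.003, -0.042]
contact_force: [0.2, 0.2, -7.6]
opening: 0.0112
grip_force: 60.0
```

```bash
python3 -c "
from h import *
go((*bp(0,0),190+24.5,.096))"
```

```text
t 32.1 p [ 561.7 -417.5  168.8] yaw -0.042 op 11.2 F [ 0.2  0.2 -7.6] q6 0.86
[-0.137, -9.152, -0.353] -0.138
```

Request:
{"api": "step_arm", "payload": {"motion": [[[0,-0.7,-0.35],0],[[-0.1,-1.5,-0.35],-0.1],[[-0.14,-9.15,-0.35],-0.138],[[-0.14,-9.15,-0.35],-0.138],[[-0.14,-9.15,-0.35],-0.138],[[-0.14,-9.15,-0.35],-0.138],[[-0.14,-9.15,-0.35],-0.138],[[-0.14,-9.15,-0.35],-0.138],[[-0.14,-9.15,-0.35],-0.138],[[-0.14,-9.15,-0.35],-0.138]]}}

```text
time: 33.4
tool_pos: [0.575, 0.1338, 0.189]
tool_rot: [-3.14, 0.006, 0.1]
contact_force: [-0.2, -0.9, -5.4]
opening: 0.0115
grip_force: 60.0
```

Request:
{"api": "step_arm", "payload": {"motion": [[[0,0,0],0],[[0,0,0],0],[[0,0,0],0],[[0,0,0],0],[[0,0,0],0]]}}

```text
time: 34.02
tool_pos: [0.5774, 0.1294, 0.1922]
tool_rot: [3.141, -0.0, 0.095]
contact_force: [0.3, 1.5, -5.6]
opening: 0.0117
grip_force: 60.0
```

```bash
cat > tr.py <<'E'
from h import *
go((*bp(0,0),60,.096))
o=robot.observe();p=o['tool_pos'];w=o['tool_rot'][2]
c=cam('top','t7');im=c['pixels'].astype(np.float32)
ux=np.array([np.cos(w),np.sin(w)]);uy=np.array([-np.sin(w),np.cos(w)])
zt=p[2]-.0212
def prof(fx,fy,ts,z,lab):
  q=np.array([proj(c,[*(p[:2]+(fx(t)*ux+fy(t)*uy)/1000),z]) for t in ts],np.float32)
  v=cv2.remap(im,q[:,0].reshape(1,-1),q[:,1].reshape(1,-1),cv2.INTER_LINEAR)[0].astype(int)
  print(lab,' '.join(f'{int(k)}:{x[0]-x[2]//2}' for k,x in zip(ts,v)))
for s in(-1,1):
  for y in(-60,50): prof(lambda t:t,lambda t:y,s*np.arange(90,113,2.),zt+.019,f'xedge y{y}')
  for x in(-60,60): prof(lambda t:x,lambda t:t,s*np.arange(80,103,2.),zt+.019,f'yedge x{x}')
im2=cv2.imread('pics/t7.png');a=proj(c,[*p[:2],zt]).astype(int);print(a)
cv2.imwrite('pics/c11.png',cv2.resize(im2[a[1]-45:a[1]+45,a[0]-55:a[0]+55],None,fx=6.6,fy=6.6,interpolation=cv2.INTER_CUBIC))
E
python3 tr.py
```

```text
t 34.0 p [577.4 129.4 192.2] yaw 0.095 op 11.7 F [ 0.3  1.5 -5.6] q6 1.57
[-0.011, -0.037, 2.612] -0.001
xedge y-60 -90:190 -92:189 -94:183 -96:190 -98:187 -100:166 -102:172 -104:187 -106:204 -108:205 -110:153 -112:84
xedge y50 -90:195 -92:165 -94:132 -96:107 -98:112 -100:111 -102:110 -104:109 -106:109 -108:109 -110:110 -112:109
yedge x-60 -80:192 -82:191 -84:189 -86:189 -88:172 -90:153 -92:144 -94:53 -96:16 -98:13 -100:15 -102:17
yedge x60 -80:-7 -82:3 -84:10 -86:18 -88:27 -90:34 -92:38 -94:34 -96:33 -98:32 -100:33 -102:28
xedge y-60 90:193 92:193 94:154 96:131 98:179 100:183 102:149 104:40 106:23 108:30 110:31 112:34
xedge y50 90:126 92:126 94:126 96:125 98:124 100:124 102:124 104:125 106:125 108:124 110:122 112:121
yedge x-60 80:141 82:151 84:127 86:112 88:161 90:185 92:194 94:193 96:193 98:193 100:182 102:115
yedge x60 80:113 82:113 84:113 86:112 88:112 90:112 92:113 94:113 96:113 98:112 100:113 102:112
[223 197]
```

View pics/c11.png

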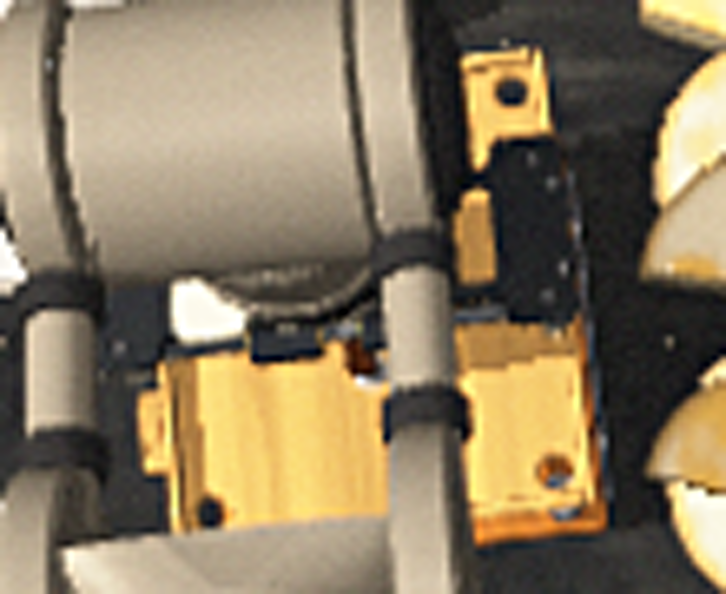

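```bash
python3 -c "
from h import *
c=cam('top');o=robot.observe();p=o['tool_pos']*1000;z=o['tool_pos'][2]-.0212+.01
X=lambda u,v:on(c,168+u/6.6-.42,152+v/6.6-.42,z)[:2]*1000
NL,NR,FR=X(210,512),X(555,470),X(512,92)
C=(NL+FR)/2;print(NL,NR,FR,'ctr',C,p,np.linalg.norm(NL-NR),np.linalg.norm(FR-NR),'yaw',np.arctan2(*(FR-NR)[::-1]),np.arctan2(-(NL-NR)[0],(NL-NR)[1]))
d=C-p[:2];print('offset in board x,y',d@bx,d@by)"
```

```text
[486.66980057 197.75585111] [501.371375    48.08584122] [669.35573297  63.86075999] ctr [578.01276677 130.80830555] [577.35282434 129.70947689 192.2028043 ] 150.39031934110696 168.7234203817322 yaw 0.0936324798659504 0.09791249266983088
offset in board x,y 0.7621744773031813 1.0305515711222648
```

```bash
python3 -c "
from h import *
go((*bp(-2,-1.8),144+24.5,.096))"
```

```text
t 34.1 p [577.4 129.7 192.2] yaw 0.095 op 11.4 F [-0.3  0.6 -5.7] q6 1.57
[-0.045, -0.001, 0.803] -0.001
```

Request:
{"api": "step_arm", "payload": {"motion": [[[-0.045,0,0.4],0],[[-0.045,0,0.8],0],[[-0.045,0,0.8],0],[[-0.045,0,0.8],0]]}}

```text
time: 34.62
tool_pos: [0.5753, 0.1298, 0.1452]
tool_rot: [3.141, -0.002, 0.096]
contact_force: [0.6, 0.9, -6.3]
opening: 0.0112
grip_force: 60.0
```

```bash
cat > hl.py <<'E'
from h import *
go((*bp(-2,-1.8),144+24.5,.096))
c=cam('top','t8');o=robot.observe();p=o['tool_pos'];z=p[2]-.0212+.01
im=cv2.imread('pics/t8.png');T=[]
for x,y in((-85,-75),(85,-75),(-85,75)):
    q=p[:2]*1000+x*bx+y*by
    u,v=proj(c,[*(q/1000),z]);M=np.float32([[20,0,-20*(u-6.5)],[0,20,-20*(v-6.5)]])
    t=cv2.warpAffine(im,M,(260,260),flags=cv2.INTER_CUBIC)
    cv2.circle(t,(130,130),int(20*.0075*355.8/(1.196-z)),(0,255,0),1)
    for zz,col in((.118,(0,0,255)),(.08,(255,0,255))):
        for bb,cc in(((-2,-1.8),col),):
            a=proj(c,[*(bp(x+bb[0]+.8,y+bb[1]+1)/1000),zz]);cv2.circle(t,(int((a[0]-u+6.5)*20),int((a[1]-v+6.5)*20)),4,cc,-1)
    T.append(t)
cv2.imwrite('pics/c12.png',np.hstack(T))
E
python3 hl.py
```

```text
t 34.6 p [575.3 129.8 145.2] yaw 0.096 op 11.2 F [ 0.6  0.9 -6.3] q6 1.57
[-0.011, 0.004, 0.02] -0.0
```

View pics/c12.png

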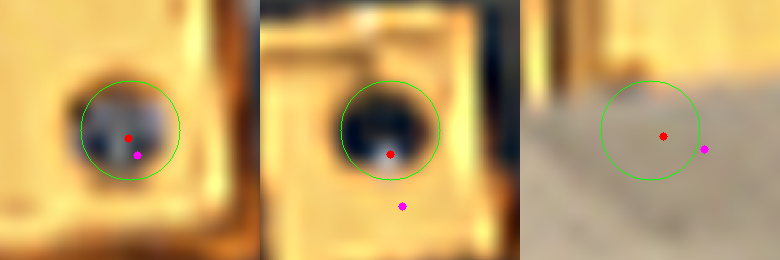

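Request:
{"api": "step_arm", "payload": {"motion": [[[-0.005,0,0.1],0],[[-0.005,0,0.2],0],[[-0.005,0,0.3],0],[[-0.005,0,0.3],0]]}}

```text
time: 35.17
tool_pos: [0.5739, 0.1297, 0.1254]
tool_rot: [3.142, 0.002, 0.096]
contact_force: [-0.5, -0.1, -5.2]
opening: 0.0113
grip_force: 60.0
```

Request:
{"api": "step_arm", "payload": {"motion": [[[0,0,0.05],0],[[0,0,0.1],0],[[0,0,0.1],0]]}}

```text
time: 35.55
tool_pos: [0.5741, 0.1297, 0.1198]
tool_rot: [3.142, 0.001, 0.096]
contact_force: [-0.3, -0.8, -6.9]
opening: 0.0111
grip_force: 60.0
```

Request:
{"api": "step_arm", "payload": {"motion": [[[0,0,0.05],0],[[0,0,0.1],0],[[0,0,0.1],0]]}}

```text
time: 35.92
tool_pos: [0.5741, 0.1297, 0.1138]
tool_rot: [3.142, 0.001, 0.096]
contact_force: [0.4, 0.4, -6.1]
opening: 0.0115
grip_force: 60.0
```

Sliding freely on the pins; shoulders are expected at reported z ≈ 101.

Request:
{"api": "step_arm", "payload": {"motion": [[[0,0,0.07],0],[[0,0,0.14],0],[[0,0,0.17],0],[[0,0,0.17],0]]}}

```text
time: 36.42
tool_pos: [0.5742, 0.1297, 0.1037]
tool_rot: [3.141, 0.0, 0.096]
contact_force: [0.1, -0.0, -5.5]
opening: 0.0116
grip_force: 60.0
```

Request:
{"api": "step_arm", "payload": {"motion": [[[0,0,0.03],0],[[0,0,0.05],0],[[0,0,0.05],0]]}}

```text
time: 36.8
tool_pos: [0.5744, 0.1297, 0.1011]
tool_rot: [3.141, -0.0, 0.096]
contact_force: [0.5, -1.0, -4.1]
opening: 0.0112
grip_force: 60.0
```

Request:
{"api": "step_arm", "payload": {"motion": [[[0,0,0.02],0],[[0,0,0.02],0]]}}

```text
time: 37.05
tool_pos: [0.5744, 0.1297, 0.1011]
tool_rot: [3.141, -0.001, 0.096]
contact_force: [-4.7, -0.5, 4.1]
opening: 0.0114
grip_force: 60.0
```

Request:
{"api": "step_arm", "payload": {"motion": [[[0,0,0],0],[[0,0,0],0],[[0,0,0],0],[[0,0,0],0],[[0,0,-0.5],0],[[0,0,-1.5],0],[[0,0,-2.0],0],[[0,0,-2.0],0],[[0,0,-2.0],0]], "hand": 150}}

```text
time: 38.17
tool_pos: [0.5737, 0.1297, 0.2186]
tool_rot: [3.142, 0.002, 0.096]
contact_force: [-0.2, -0.5, -0.6]
opening: 0.038
grip_force: 0.0
```

```bash
python3 -c "
from h import *
go((430,-150,240,0))
c=cam('top','t9');p=c['pixels'].astype(int);H=cv2.cvtColor(c['pixels'],cv2.COLOR_RGB2HSV).astype(int)
br=p.sum(2)
print('b',blobs(c,(br>480)&(H[...,1]<100),(314,170,364,240),.055,8))
print('base',blobs(c,(br>230)&(H[...,1]<100),(314,170,364,240),.0,20))"
```

```text
t 38.2 p [573.7 129.7 218.6] yaw 0.096 op 38.0 F [-0.2 -0.5 -0.6] q6 1.57
[-2.83, 4.411, 0.051] 0.096
b [(498.5, -185.9, 44.0, 41.0, 88.7, (np.float64(326.5), np.float64(224.0))), (495.7, -264.6, 56.0, 48.0, 86.1, (np.float64(351.3), np.float64(224.3))), (598.5, -279.6, 31.0, 33.0, 6.8, (np.float64(354.2), np.float64(193.3))), (609.4, -187.7, 36.0, 34.0, 3.4, (np.float64(325.3), np.float64(191.0)))]
base [(499.3, -190.2, 58.0, 65.0, 6.2, (np.float64(326.7), np.float64(226.1))), (501.9, -279.3, 60.0, 65.0, 0.4, (np.float64(351.9), np.float64(224.6))), (597.0, -277.8, 54.0, 70.0, 7.3, (np.float64(352.8), np.float64(195.7))), (609.1, -188.5, 59.0, 61.0, 2.2, (np.float64(325.3), np.float64(193.2)))]
```

```bash
python3 -c "
from h import *
c=cam('top');p=c['pixels'].astype(int);H=cv2.cvtColor(c['pixels'],cv2.COLOR_RGB2HSV).astype(int)
br=p.sum(2)
for t in(540,600,660): print(t,[b for b in blobs(c,(br>t)&(H[...,1]<100),(314,170,364,240),.055,8)])
b=blobs(c,(H[...,1]>100)&(br>300),(185,155,275,250),.099,300);print(b)
go((430,-150,240,0),(500,-187,150,.0))"
```

```text
540 [(500.6, -275.2, 34.0, 38.0, 5.0, (np.float64(354.8), np.float64(223.7))), (499.8, -186.4, 40.0, 44.0, 4.2, (np.float64(326.9), np.float64(224.0))), (496.5, -246.8, 18.0, 47.0, 81.8, (np.float64(345.1), np.float64(225.2))), (602.3, -280.2, 20.0, 33.0, 17.1, (np.float64(353.2), np.float64(191.5)))]
600 [(501.2, -274.7, 38.0, 32.0, 88.7, (np.float64(354.9), np.float64(223.7))), (502.9, -189.8, 35.0, 37.0, 5.0, (np.float64(327.7), np.float64(223.6)))]
660 [(501.1, -274.9, 32.0, 36.0, 4.5, (np.float64(354.7), np.float64(223.6))), (503.2, -190.6, 35.0, 32.0, 88.7, (np.float64(327.8), np.float64(223.6)))]
[(520.2, 189.3, 98.0, 113.0, 5.8, (np.float64(210.1), np.float64(218.8))), (528.4, 67.2, 103.0, 67.0, 5.3, (np.float64(246.7), np.float64(216.8)))]
t 38.3 p [573.5 129.7 218. ] yaw 0.096 op 37.7 F [-1.1  0.7 -1. ] q6 1.57
[-2.827, 4.411, 0.042] 0.096
[-1.725, 5.136, 1.542] 0.096
```

```bash
python3 -c "
from h import *
go((503,-190.5,150,1.667))"
```

```text
t 38.3 p [573.5 129.7 218. ] yaw 0.096 op 37.7 F [-1.1  0.7 -1. ] q6 1.57
[-1.68, 5.199, 1.542] -1.571
```

Request:
{"api": "step_arm", "payload": {"motion": [[[-1.68,5.2,0],-1.57],[[-1.68,5.2,0],-1.57],[[-1.68,5.2,0],-1.57],[[-1.68,5.2,0.5],-1.57],[[-1.68,5.2,1.54],-1.57],[[-1.68,5.2,1.54],-1.57],[[-1.68,5.2,1.54],-1.57],[[-1.68,5.2,1.54],-1.57],[[-1.68,5.2,1.54],-1.57],[[-1.68,5.2,1.54],-1.57]], "hand": 30}}

```text
time: 39.52
tool_pos: [0.5032, -0.1903, 0.1263]
tool_rot: [-3.14, -0.001, 1.664]
contact_force: [-0.5, -0.3, 0.3]
opening: 0.0813
grip_force: 0.0
```

```bash
python3 -c "
from h import *
go((503,-190.5,28,1.667))"
```

```text
t 39.5 p [ 503.2 -190.3  126.3] yaw 1.664 op 81.3 F [-0.5 -0.3  0.3] q6 -0.6
[-0.004, -0.004, 2.046] -0.003
```

Request:
{"api": "step_arm", "payload": {"motion": [[[0,0,1.0],0],[[0,0,1.6],0],[[0,0,2.05],0],[[0,0,2.05],0],[[0,0,2.05],0]]}}

```text
time: 40.15
tool_pos: [0.5044, -0.1907, 0.0051]
tool_rot: [3.141, 0.001, 1.665]
contact_force: [0.4, -0.0, -0.7]
opening: 0.081
grip_force: 0.0
```

Request:
{"api": "step_arm", "payload": {"motion": [[[0,0,0],0],[[0,0,0],0],[[0,0,0],0],[[0,0,0],0],[[0,0,0],0],[[0,0,0],0],[[0,0,-0.8],0],[[0,0,-1.8],0],[[0,0,-2.5],0],[[0,0,-2.5],0]], "hand": 200, "squeeze": 30}}

```text
time: 41.4
tool_pos: [0.5057, -0.1913, 0.1576]
tool_rot: [3.135, 0.004, 1.666]
contact_force: [0.4, -0.3, -1.6]
opening: 0.0496
grip_force: 29.0
```

```bash
cat >> h.py <<'E'
T=np.array([574.2,129.7])
def tp(x,y): return T+x*bx+y*by
E
python3 -c "
from h import *
go((*tp(-46,-42),180,1.667))"
```

```text
t 41.4 p [ 505.7 -191.3  157.6] yaw 1.666 op 49.6 F [ 0.4 -0.3 -1.6] q6 -0.6
[4.518, 0.878, 0.034] -0.001
```

Request:
{"api": "step_arm", "payload": {"motion": [[[4.52,0.88,0],0],[[4.52,0.88,0],0],[[4.52,0.88,0],0],[[4.52,0.88,0],0],[[4.52,0.88,0],0],[[4.52,0.88,0],0],[[4.52,0.88,0],0],[[4.52,0.88,0],0],[[4.52,0.88,0],0]]}}

```text
time: 42.52
tool_pos: [0.5307, 0.0835, 0.1542]
tool_rot: [-3.141, 0.0, 1.664]
contact_force: [0.1, 0.2, -2.4]
opening: 0.0503
grip_force: 29.0
```

```bash
python3 -c "
from h import *
go((*tp(-46,-42),118.5,1.667),(609,-188,160,1.667))"
```

```text
t 42.5 p [530.7  83.5 154.2] yaw 1.664 op 50.3 F [ 0.1  0.2 -2.4] q6 -0.08
[-0.003, 0.029, 1.004] -0.003
[-4.627, 0.878, 0.312] -0.003
```

Request:
{"api": "step_arm", "payload": {"motion": [[[0,0.03,0.5],0],[[0,0.03,0.85],0],[[0,0.03,0.95],0],[[0,0.03,1.0],0],[[0,0.03,1.0],0]]}}

```text
time: 43.15
tool_pos: [0.533, 0.0846, 0.0951]
tool_rot: [3.14, 0.0, 1.666]
contact_force: [0.0, 0.2, -1.6]
opening: 0.0496
grip_force: 29.0
```

Request:
{"api": "step_arm", "payload": {"motion": [[[0,0,0.01],0],[[0,0,0.01],0],[[0,0,0.01],0],[[0,0,-0.5],0],[[0,0,-1.5],0],[[0,0,-1.5],0]], "hand": 80}}

```text
time: 43.9
tool_pos: [0.5352, 0.0848, 0.1891]
tool_rot: [3.132, 0.001, 1.666]
contact_force: [0.3, 0.6, 0.3]
opening: 0.0628
grip_force: 0.0
```

```bash
python3 -c "
from h import *
c=cam('top','t10');p=c['pixels'].astype(int);H=cv2.cvtColor(c['pixels'],cv2.COLOR_RGB2HSV).astype(int)
br=p.sum(2)
for t in(480,540,600): print(t,[b for b in blobs(c,(br>t)&(H[...,1]<100),(314,170,364,240),.055,8)])
print(blobs(c,(br>230)&(H[...,1]<100),(314,170,364,240),.0,20))
go((609,-188,150,1.667))"
```

```text
480 [(498.2, -269.7, 47.0, 38.0, 88.7, (np.float64(353.2), np.float64(223.8))), (598.9, -269.7, 34.0, 53.0, 2.7, (np.float64(352.3), np.float64(192.6))), (607.7, -187.5, 39.0, 34.0, 2.7, (np.float64(325.3), np.float64(191.2)))]
540 [(499.7, -274.4, 38.0, 35.0, 88.7, (np.float64(354.7), np.float64(223.7))), (599.7, -268.9, 32.0, 52.0, 2.7, (np.float64(349.2), np.float64(190.6)))]
600 [(501.2, -274.7, 38.0, 32.0, 88.7, (np.float64(354.9), np.float64(223.7))), (610.2, -275.6, 10.0, 33.0, 6.8, (np.float64(352.7), np.float64(189.8)))]
[(501.3, -281.2, 58.0, 57.0, 1.8, (np.float64(353.4), np.float64(225.2))), (603.0, -281.5, 60.0, 54.0, 88.5, (np.float64(351.9), np.float64(193.1))), (608.7, -186.3, 59.0, 64.0, 3.4, (np.float64(324.7), np.float64(193.7)))]
t 44.0 p [533.7  84.7 186.5] yaw 1.666 op 63.2 F [ 0.9 -0.2 -1.3] q6 -0.08
[-4.644, 0.818, 1.017] -0.001
```

Request:
{"api": "step_arm", "payload": {"motion": [[[-4.64,0.82,0],0],[[-4.64,0.82,0],0],[[-4.64,0.82,0],0],[[-4.64,0.82,0.5],0],[[-4.64,0.82,1.0],0],[[-4.64,0.82,1.0],0],[[-4.64,0.82,1.0],0],[[-4.64,0.82,1.0],0],[[-4.64,0.82,1.0],0]], "hand": 30}}

```text
time: 45.08
tool_pos: [0.6083, -0.1868, 0.1257]
tool_rot: [3.14, 0.001, 1.667]
contact_force: [-0.3, -1.0, -0.7]
opening: 0.0811
grip_force: 0.0
```

```bash
python3 -c "
from h import *
go((609,-188,28,1.667))"
```

```text
t 45.1 p [ 608.3 -186.8  125.7] yaw 1.667 op 81.1 F [-0.3 -1.  -0.7] q6 -0.51
[-0.021, 0.009, 2.037] 0.0
```

Request:
{"api": "step_arm", "payload": {"motion": [[[-0.02,0,1.0],0],[[-0.02,0,1.6],0],[[-0.02,0,2.04],0],[[-0.02,0,2.04],0],[[-0.02,0,2.04],0]]}}

```text
time: 45.7
tool_pos: [0.609, -0.1891, 0.0037]
tool_rot: [3.139, 0.001, 1.666]
contact_force: [-0.5, -0.6, 0.8]
opening: 0.081
grip_force: 0.0
```

Request:
{"api": "step_arm", "payload": {"motion": [[[0,0,0],0],[[0,0,0],0],[[0,0,0],0],[[0,0,0],0],[[0,0,0],0],[[0,0,0],0],[[0,0,-0.8],0],[[0,0,-1.8],0],[[0,0,-2.5],0],[[0,0,-2.5],0]], "hand": 200}}

```text
time: 46.95
tool_pos: [0.6098, -0.1897, 0.1556]
tool_rot: [3.135, 0.004, 1.666]
contact_force: [0.6, 0.4, -2.5]
opening: 0.0517
grip_force: 29.2
```

```bash
python3 -c "
from h import *
go((*tp(46,-42),180,1.667))"
```

```text
t 47.0 p [ 609.8 -189.7  155.6] yaw 1.666 op 51.7 F [ 0.6  0.4 -2.5] q6 -0.52
[4.657, 0.682, 0.002] -0.001
```

Request:
{"api": "step_arm", "payload": {"motion": [[[4.66,0.68,0],0],[[4.66,0.68,0],0],[[4.66,0.68,0],0],[[4.66,0.68,0],0],[[4.66,0.68,0],0],[[4.66,0.68,0],0],[[4.66,0.68,0],0],[[4.66,0.68,0],0],[[4.66,0.68,0],0]]}}

```text
time: 48.08
tool_pos: [0.6221, 0.092, 0.1518]
tool_rot: [-3.141, 0.0, 1.664]
contact_force: [0.5, -0.9, -2.1]
opening: 0.0519
grip_force: 29.2
```

```bash
python3 -c "
from h import *
go((*tp(46,-42),118,1.667))"
```

```text
t 48.1 p [622.1  92.  151.8] yaw 1.664 op 51.9 F [ 0.5 -0.9 -2.1] q6 -0.07
[0.002, 0.032, 0.971] -0.003
```

Request:
{"api": "step_arm", "payload": {"motion": [[[0,0.03,0.5],0],[[0,0.03,0.85],0],[[0,0.03,0.93],0],[[0,0.03,0.97],0],[[0,0.03,0.97],0]]}}

```text
time: 48.7
tool_pos: [0.6244, 0.0933, 0.0946]
tool_rot: [3.14, 0.0, 1.666]
contact_force: [-0.1, 0.0, -2.1]
opening: 0.052
grip_force: 29.2
```

Request:
{"api": "step_arm", "payload": {"motion": [[[0,0,0.01],0],[[0,0,0.01],0],[[0,0,0.01],0],[[0,0,-0.5],0],[[0,0,-1.5],0],[[0,0,-1.5],0]], "hand": 80}}

```text
time: 49.45
tool_pos: [0.6267, 0.0936, 0.1896]
tool_rot: [3.131, 0.001, 1.666]
contact_force: [0.2, 0.2, 0.0]
opening: 0.0629
grip_force: 0.0
```

```bash
python3 -c "
from h import *
c=cam('top','t11');p=c['pixels'].astype(int);H=cv2.cvtColor(c['pixels'],cv2.COLOR_RGB2HSV).astype(int)
br=p.sum(2)
for t in(480,540,600): print(t,[b for b in blobs(c,(br>t)&(H[...,1]<100),(314,170,364,240),.055,8)])
print(blobs(c,(br>230)&(H[...,1]<100),(314,170,364,240),.0,20))
go((501,-276,150,1.667))"
```

```text
480 [(497.4, -263.1, 60.0, 51.0, 86.6, (np.float64(350.4), np.float64(224.1))), (594.8, -270.8, 36.0, 55.0, 11.7, (np.float64(351.6), np.float64(194.2)))]
540 [(500.6, -274.5, 34.0, 39.0, 4.4, (np.float64(354.7), np.float64(223.7))), (595.0, -270.5, 36.0, 54.0, 12.7, (np.float64(351.9), np.float64(194.2)))]
600 [(501.2, -274.7, 38.0, 32.0, 88.7, (np.float64(354.9), np.float64(223.7))), (597.4, -278.2, 36.0, 36.0, 7.6, (np.float64(353.9), np.float64(193.6)))]
[(501.5, -276.9, 59.0, 66.0, 2.9, (np.float64(351.1), np.float64(224.5))), (598.0, -280.1, 53.0, 65.0, 3.8, (np.float64(351.5), np.float64(195.9)))]
t 49.5 p [625.1  93.5 186.5] yaw 1.666 op 62.7 F [-0.3  0.4 -0.3] q6 -0.07
[-5.934, -2.644, 1.017] -0.001
```

Request:
{"api": "step_arm", "payload": {"motion": [[[-5.93,-2.64,0],0],[[-5.93,-2.64,0],0],[[-5.93,-2.64,0],0],[[-5.93,-2.64,0],0],[[-5.93,-2.64,0.5],0],[[-5.93,-2.64,1.0],0],[[-5.93,-2.64,1.0],0],[[-5.93,-2.64,1.0],0],[[-5.93,-2.64,1.0],0],[[-5.93,-2.64,1.0],0]], "hand": 30}}

```text
time: 50.75
tool_pos: [0.5006, -0.2748, 0.1243]
tool_rot: [3.141, 0.001, 1.667]
contact_force: [0.7, -0.3, -0.3]
opening: 0.0809
grip_force: 0.0
```

```bash
python3 -c "
from h import *
go((501.5,-276,28,1.667))"
```

```text
t 50.8 p [ 500.6 -274.8  124.3] yaw 1.667 op 80.9 F [ 0.7 -0.3 -0.3] q6 -0.73
[-0.022, 0.013, 2.014] 0.0
```

Request:
{"api": "step_arm", "payload": {"motion": [[[-0.02,0.01,1.0],0],[[-0.02,0.01,1.6],0],[[-0.02,0.01,2.02],0],[[-0.02,0.01,2.02],0],[[-0.02,0.01,2.02],0]]}}

```text
time: 51.38
tool_pos: [0.5017, -0.277, 0.004]
tool_rot: [3.14, 0.002, 1.667]
contact_force: [0.2, -0.5, -0.4]
opening: 0.0806
grip_force: 0.0
```

Request:
{"api": "step_arm", "payload": {"motion": [[[0,0,0],0],[[0,0,0],0],[[0,0,0],0],[[0,0,0],0],[[0,0,0],0],[[0,0,0],0],[[0,0,-0.8],0],[[0,0,-1.8],0],[[0,0,-2.5],0],[[0,0,-2.5],0]], "hand": 200}}

```text
time: 52.62
tool_pos: [0.5021, -0.278, 0.1559]
tool_rot: [3.137, 0.005, 1.666]
contact_force: [-0.1, -0.0, -1.6]
opening: 0.0505
grip_force: 28.7
```

```bash
python3 -c "
from h import *
go((*tp(-46,42),180,1.667))"
```

```text
t 52.6 p [ 502.1 -278.   155.9] yaw 1.666 op 50.5 F [-0.1 -0.  -1.6] q6 -0.73
[7.35, 1.074, 0.007] -0.001
```

Request:
{"api": "step_arm", "payload": {"motion": [[[7.35,1.07,0],0],[[7.35,1.07,0],0],[[7.35,1.07,0],0],[[7.35,1.07,0],0],[[7.35,1.07,0],0],[[7.35,1.07,0],0],[[7.35,1.07,0],0],[[7.35,1.07,0],0],[[7.35,1.07,0],0],[[7.35,1.07,0],0]]}}

```text
time: 53.88
tool_pos: [0.5224, 0.1666, 0.1519]
tool_rot: [-3.14, 0.001, 1.664]
contact_force: [-0.4, -0.6, -0.6]
opening: 0.0501
grip_force: 28.7
```

Request:
{"api": "step_arm", "payload": {"motion": [[[0,0,0],0],[[0,0,0],0],[[0,0,0],0]]}}

```text
time: 54.25
tool_pos: [0.5228, 0.1676, 0.1526]
tool_rot: [3.142, 0.0, 1.665]
contact_force: [0.7, -0.0, -1.2]
opening: 0.0502
grip_force: 28.7
```

```bash
python3 -c "
from h import *
go((*tp(-46,42),118,1.667))"
```

```text
t 54.2 p [522.8 167.6 152.6] yaw 1.665 op 50.2 F [ 0.7 -0.  -1.2] q6 0.08
[-0.011, 0.026, 0.985] -0.002
```

Request:
{"api": "step_arm", "payload": {"motion": [[[-0.01,0.03,0.5],0],[[-0.01,0.03,0.85],0],[[-0.01,0.03,0.93],0],[[-0.01,0.03,0.98],0],[[-0.01,0.03,0.98],0]]}}

```text
time: 54.88
tool_pos: [0.525, 0.1678, 0.0944]
tool_rot: [3.14, 0.0, 1.666]
contact_force: [0.9, 0.1, -0.6]
opening: 0.0502
grip_force: 28.7
```

Request:
{"api": "step_arm", "payload": {"motion": [[[0,0,0.01],0],[[0,0,0.01],0],[[0,0,0.01],0],[[0,0,-0.5],0],[[0,0,-1.5],0],[[0,0,-1.5],0]], "hand": 80}}

```text
time: 55.62
tool_pos: [0.5273, 0.1683, 0.1887]
tool_rot: [3.131, -0.001, 1.666]
contact_force: [-0.4, 0.8, -0.0]
opening: 0.0631
grip_force: 0.0
```

```bash
python3 -c "
from h import *
c=cam('top','t12');p=c['pixels'].astype(int);H=cv2.cvtColor(c['pixels'],cv2.COLOR_RGB2HSV).astype(int)
br=p.sum(2)
for t in(480,600): print(t,[b for b in blobs(c,(br>t)&(H[...,1]<100),(314,170,364,240),.055,8)])
print(blobs(c,(br>230)&(H[...,1]<100),(314,170,364,240),.0,20))
go((598,-279,150,1.667))"
```

```text
480 [(598.8, -264.7, 34.0, 63.0, 1.9, (np.float64(351.5), np.float64(192.3)))]
600 [(610.2, -275.6, 10.0, 33.0, 6.8, (np.float64(352.5), np.float64(189.8)))]
[(603.1, -276.6, 70.0, 54.0, 88.6, (np.float64(351.4), np.float64(192.7)))]
t 55.7 p [525.8 168.  186.1] yaw 1.666 op 63.2 F [-0.6  0.4 -1. ] q6 0.08
[-7.53, 0.491, 1.009] -0.001
```

Request:
{"api": "step_arm", "payload": {"motion": [[[-7.53,0.49,0],0],[[-7.53,0.49,0],0],[[-7.53,0.49,0],0],[[-7.53,0.49,0],0],[[-7.53,0.49,0],0],[[-7.53,0.49,0.5],0],[[-7.53,0.49,1.0],0],[[-7.53,0.49,1.0],0],[[-7.53,0.49,1.0],0],[[-7.53,0.49,1.0],0]], "hand": 30}}

```text
time: 56.92
tool_pos: [0.5965, -0.2782, 0.1235]
tool_rot: [-3.141, -0.001, 1.666]
contact_force: [1.1, -0.6, 0.5]
opening: 0.081
grip_force: 0.0
```

Request:
{"api": "step_arm", "payload": {"motion": [[[0,0,0],0],[[0,0,0],0]]}}

```text
time: 57.18
tool_pos: [0.5971, -0.2783, 0.1247]
tool_rot: [3.141, 0.001, 1.667]
contact_force: [0.6, 1.1, 0.0]
opening: 0.0809
grip_force: 0.0
```

```bash
python3 -c "
from h import *
go((599,-279,28,1.667))"
```

```text
t 57.2 p [ 597.1 -278.3  124.7] yaw 1.667 op 80.9 F [0.6 1.1 0. ] q6 -0.65
[-0.014, 0.031, 2.02] 0.0
```

Request:
{"api": "step_arm", "payload": {"motion": [[[-0.01,0.03,1.0],0],[[-0.01,0.03,1.6],0],[[-0.01,0.03,2.02],0],[[-0.01,0.03,2.02],0],[[-0.01,0.03,2.02],0]]}}

```text
time: 57.8
tool_pos: [0.5994, -0.2799, 0.0042]
tool_rot: [3.14, 0.001, 1.666]
contact_force: [0.1, -0.1, -0.3]
opening: 0.0813
grip_force: 0.0
```

Request:
{"api": "step_arm", "payload": {"motion": [[[0,0,0],0],[[0,0,0],0],[[0,0,0],0],[[0,0,0],0],[[0,0,0],0],[[0,0,0],0],[[0,0,-0.8],0],[[0,0,-1.8],0],[[0,0,-2.5],0],[[0,0,-2.5],0]], "hand": 200}}

```text
time: 59.05
tool_pos: [0.6002, -0.2807, 0.1565]
tool_rot: [3.136, 0.005, 1.666]
contact_force: [0.3, 0.3, -2.6]
opening: 0.0506
grip_force: 29.1
```

```bash
python3 -c "
from h import *
go((*tp(46,42),180,1.667))"
```

```text
t 59.0 p [ 600.2 -280.7  156.5] yaw 1.666 op 50.6 F [ 0.3  0.3 -2.6] q6 -0.65
[7.55, 0.984, 0.017] -0.001
```

Request:
{"api": "step_arm", "payload": {"motion": [[[7.55,0.98,0],0],[[7.55,0.98,0],0],[[7.55,0.98,0],0],[[7.55,0.98,0],0],[[7.55,0.98,0],0],[[7.55,0.98,0],0],[[7.55,0.98,0],0],[[7.55,0.98,0],0],[[7.55,0.98,0],0],[[7.55,0.98,0],0]]}}

```text
time: 60.3
tool_pos: [0.6139, 0.1751, 0.1516]
tool_rot: [-3.14, 0.001, 1.665]
contact_force: [0.1, -1.1, -1.3]
opening: 0.0505
grip_force: 29.1
```

Request:
{"api": "step_arm", "payload": {"motion": [[[0,0,0],0],[[0,0,0],0],[[0,0,0],0]]}}

```text
time: 60.68
tool_pos: [0.6142, 0.1761, 0.1527]
tool_rot: [3.141, 0.0, 1.665]
contact_force: [0.8, 0.6, -2.0]
opening: 0.0507
grip_force: 29.1
```

```bash
python3 -c "
from h import *
go((*tp(46,42),118,1.667))"
```

```text
t 60.7 p [614.2 176.1 152.7] yaw 1.665 op 50.7 F [ 0.8  0.6 -2. ] q6 0.07
[-0.007, 0.029, 0.987] -0.002
```

Request:
{"api": "step_arm", "payload": {"motion": [[[-0.01,0.03,0.5],0],[[-0.01,0.03,0.85],0],[[-0.01,0.03,0.93],0],[[-0.01,0.03,0.98],0],[[-0.01,0.03,0.98],0]]}}

```text
time: 61.3
tool_pos: [0.6164, 0.1764, 0.0946]
tool_rot: [3.14, 0.0, 1.666]
contact_force: [0.1, -0.0, -1.7]
opening: 0.0504
grip_force: 29.1
```

Request:
{"api": "step_arm", "payload": {"motion": [[[0,0,0.01],0],[[0,0,0.01],0],[[0,0,0.01],0],[[0,0,-0.5],0],[[0,0,-1.5],0],[[0,0,-2.0],0],[[-5,0,-2.0],0],[[-5,0,-2.0],0],[[-5,0,-2.0],0],[[-5,0,-2.0],0]], "hand": 80}}

```text
time: 62.55
tool_pos: [0.6397, -0.0743, 0.2142]
tool_rot: [3.141, 0.0, 1.666]
contact_force: [0.2, -0.1, -0.4]
opening: 0.0632
grip_force: 0.0
```

Request:
{"api": "step_arm", "payload": {"motion": [[[-2.5,0,0],0],[[-2.5,0,0],0],[[-2.5,0,0],0],[[-2.5,0,0],0],[[-2.5,0,0],0],[[-2.5,0,0],0]]}}

```text
time: 63.3
tool_pos: [0.654, -0.2202, 0.2141]
tool_rot: [3.141, -0.0, 1.668]
contact_force: [-0.1, -1.0, -0.1]
opening: 0.0629
grip_force: 0.0
```

```bash
python3 -c "
from h import *
go()
c=cam('top','t13');s=cam('side')
i=c['pixels'][:,:,::-1];j=s['pixels'][:,:,::-1]
f=lambda a:cv2.resize(a,(400,400),interpolation=cv2.INTER_CUBIC)
cv2.imwrite('pics/c13.png',np.hstack([f(i[155:255,180:280]),f(j[175:265,205:295])]))"
```

```text
t 63.3 p [ 654.  -220.2  214.1] yaw 1.668 op 62.9 F [-0.1 -1.  -0.1] q6 -0.53
```

View pics/c13.png

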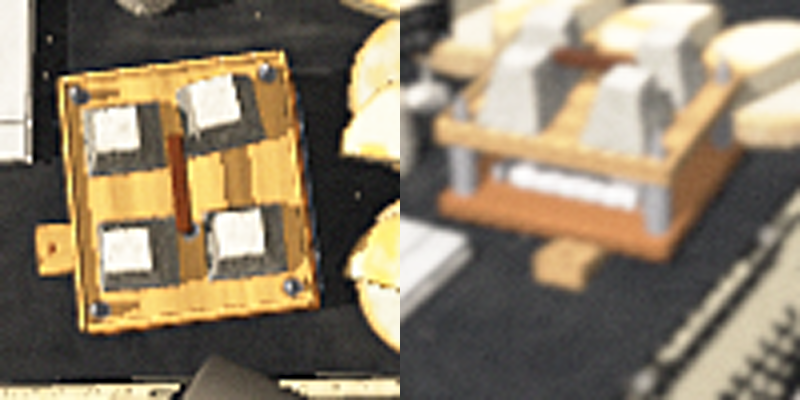

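Final view: the four bricks stand upright at (125,130), (215,100), (125,248) and (238,235) on the seated tray. The cold plate is in below it, and the wedge is jammed at (52,248).

```bash
python3 -c "
from cell import robot
print(robot.hand_in())"
```

```text
the job is handed in; nothing more can be done
None
```

The wedge, cold plate, tray and all four front bricks are in place and the job is handed in after about 63 s of robot time; the final pictures show everything seated, but no verdict was returned.

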